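# Set the washed bonsai set out to dry

### The job

The little bonsai set was left stacked after washing: take it apart from the top down and set each piece out to dry, right way up and in the middle of its own place, finishing one before starting the next. The pot goes on the round turntable, then the saucer on the six-sided cork mat, then the mesh square flat on the small pile of square tiles, and last the oblong tray on the slatted stand, lengthwise along it. Put the pieces down gently without dropping or knocking any, let go of each, and leave the rake-tweezer tool and the glass jar where they are.

Things in the scene. Friction and masses are not known exactly. Their poses are not given: they have to be found in the camera images.
- pot_c (a point): Small round terracotta pot, open on top, 50 mm tall, mouth up; topmost in the stack. Its top 20 mm is a straight rim band 46 mm in diameter, wall 5 mm; below, it narrows to 34 mm at the foot. Point: on its axis, half-way up (25 mm above the foot); z up. It stands on the saucer's floor, so the saucer's rim comes 12 mm up around its foot.
- saucer_c (a point): Small round terracotta saucer, 56 mm outside diameter with a nearly straight outer wall, 16 mm tall, wall 4 mm, floor 4 mm; second in the stack, under the pot, lying on the mesh. The point is on its axis, half-way up (8 mm above its underside); z is up.
- mesh_c (a point): Square of stiff grey plastic mesh, 60 x 60 mm, 6 mm thick; third in the stack, under the saucer, lying across the rims of the tray's two long walls. Point: its centre, half-way through (z up). x and y run along its sides, x nearly along the tray's length. In the stack, grip it along x (on the two sides facing the tray's short ends): there some 30 mm is free on each side and 18 mm below it.
- tray_c (a point): Oblong glazed ceramic bonsai tray, open at the top, 150 mm (x) by 66 mm (y), 26 mm tall, wall and floor 8 mm; the bottom of the stack, standing on the bench. The point is at its centre, half-way up (13 mm above its underside); x is its long direction, z up.
- turntable_top (a point): Place of the pot: round wooden turntable, disc 110 mm in diameter on a low dark steel foot, 24 mm tall in all, flat; it is fixed and does not turn. The point is the centre of its top face.
- cork_top (a point): Place of the saucer: six-sided flat cork mat, 110 mm across its corners, 10 mm thick, fixed. The point is the centre of its top face.
- tilepile_top (a point): Place of the mesh: small square pile of three terracotta tiles, 48 x 48 mm, 24 mm tall, fixed; it is smaller than the mesh, which overhangs it all round. The point is the centre of its top face; x and y run parallel to its sides.
- stand_top (a point): Place of the tray: low dark wooden stand with five slats, 190 mm (x, along the slats) by 100 mm (y), 28 mm tall, flat top, fixed. The point is the centre of its top face; x is its long direction.
- raketool_c (a point): Bystander, to be left alone: stainless combined rake and tweezers, 200 mm long, 16 mm wide, 10 mm thick, lying on the far side of the bench. The point is at its centre, 5 mm above the bench; x is its long direction.
- jar_c (a point): Bystander, to be left alone: glass jar with a steel cap, 56 mm in diameter, 75 mm tall, standing upright. The point is on its axis, half-way up.
Things that resemble listed ones, but are neither listed nor needed, are in the scene too. Of the things that look like the part that bears cork_top, take the one that is farthest to the robot's left at the start.

How it is judged:
On the way, in this order (a step that is already met when the one before it is completed fails the run):
1. The pot stands on the turntable, released (horizontal distance between pot_c and turntable_top below 0.015 m and z of pot_c in the frame of turntable_top between 0.021 and 0.03 m and angle between pot_c's own z axis and vertical below 0.12 rad and linear speed of pot below 0.03 m/s and contact force between pot and the fingers below 0.05 N), for 0.2 s.
2. then the saucer lies on the cork mat, released (horizontal distance between saucer_c and cork_top below 0.015 m and z of saucer_c in the frame of cork_top between 0.004 and 0.013 m and angle between saucer_c's own z axis and vertical below 0.12 rad and linear speed of saucer below 0.03 m/s and contact force between saucer and the fingers below 0.05 N), for 0.2 s.
3. then the mesh lies on the tile pile, released (horizontal distance between mesh_c and tilepile_top below 0.012 m and z of mesh_c in the frame of tilepile_top between -0.001 and 0.008 m and angle between mesh_c's own z axis and vertical below 0.12 rad and linear speed of mesh below 0.03 m/s and contact force between mesh and the fingers below 0.05 N), for 0.2 s.
4. then the tray stands lengthwise on the slatted stand, released (horizontal distance between tray_c and stand_top below 0.015 m and z of tray_c in the frame of stand_top between 0.009 and 0.018 m and angle between tray_c's own z axis and vertical below 0.12 rad and linear speed of tray below 0.03 m/s and contact force between tray and the fingers below 0.05 N and angle between the x axis of tray_c and the x axis of stand_top, either way round below 0.2 rad), for 0.2 s.
At the end, for the whole second after the job is handed in: All four pieces rest upright (within 0.12 rad) on the tops of their places, released and still: pot on turntable, saucer on cork mat and tray on stand each within 15 mm of the centre, mesh within 12 mm of the centre of the tile pile, the tray's long direction within 0.2 rad of the stand's (all of step 1 and all of step 2 and all of step 3 and all of step 4); the robot touches nothing.
It fails at once if a piece is dropped, thrown or knocked (moves faster than 0.5 m/s while not held) ((contact force between pot and the fingers below 0.05 N and linear speed of pot above 0.5 m/s) or (contact force between saucer and the fingers below 0.05 N and linear speed of saucer above 0.5 m/s) or (contact force between mesh and the fingers below 0.05 N and linear speed of mesh above 0.5 m/s) or (contact force between tray and the fingers below 0.05 N and linear speed of tray above 0.5 m/s)).
It fails at once if the rake-tweezer tool is shifted by more than 3 cm (distance of raketool_c from where it was at the start of the episode above 0.03 m).
It fails at once if the glass jar is shifted or knocked over (its centre moves by more than 3 cm) (distance of jar_c from where it was at the start of the episode above 0.03 m).
It also fails if it takes over 125 s, if anything falls off the work surface, if the arm or the gripper's body presses on something with over 40 N, if the wrist force passes 120 N, or if a joint passes its speed limit or range.

### The arm

A 6-joint arm with a two-finger parallel gripper is mounted at the origin on the work surface. World frame = base frame: x ahead of the robot, y to its left, z up, the work surface at z = 0. Lengths are in m, angles in rad, forces in N, time in s.
With the tool pointing down it reaches from about 0.3 to 0.875 m from the base axis. Payload 6.4 kg.
Tool frame: the origin (TCP) lies at the very end of the fingers, on their centre line; the grasp point (between the pads) lies 19 mm behind it; z points along the fingers, y is the direction in which the jaws open and shut (so a half turn about z gives the same grasp; the last joint's range is limited). The gripper opens to 85 mm and grips with 20 to 120 N. Pads are 22 mm wide; open, the fingers measure 114 mm over their backs; the gripper's body (76 mm by 85 mm) begins 54 mm behind the grasp point. The pads swing forward as they close: fully open they stand 13 mm farther back than shut.
Start: joints at [1.037, 0.181, 1.607, -0, 1.354, -0.206], TCP at [0.185, 0.544, 0.192] pointing down, gripper open.
Joint ranges: [-2.99, 2.99], [-0.89, 2.07], [0.3, 2.58], [-1.14, 4.28], [0, 2.63], [-3.12, 3.12]. Speed limits (rad/s): [2.57, 2.57, 3.01, 3.14, 3.14, 3.14].

### API

Orientations are given as a unit quaternion [w, x, y, z].
In Python, from plant import arm, cams gives the robot as it stands.
- The arm moves only by the tool play_rows, never from a script. Its argument "targets" is a list of rows, each a list of 4 numbers: the shift along the tool's x, y, z in cm, then the turn about the tool's z in rad. In form: [[x, y, z, yaw], ...]. A call has 1 to 5 rows; each row shifts and turns the commanded pose from where the row before left it, along the tool's axes as they then stand; what a row does not reach is not made up. A row lasts 1/8 s, in which the tool goes at most 62.5 mm and 10.7 degrees, less where a joint would pass 70% of its speed; a pose out of reach is approached as far as the arm can. A call is refused whole if a number of a shift passes 6.25 or a number of a turn 0.188, either way. A call with a gripper value outside its range is refused whole. "fingers" is the gripper command: -1 is fully open, 1 is shut, values between are in proportion, set as the call begins (left out, the last holds). The fingers move at their own pace and stop on an object; "squeeze" is the grip in N (left out, the last holds). Time passes only in rows, so rows that do not move let the fingers close. It gives the time, the measured TCP pose, the force and the opening at its end, in the units of the state.
- arm.get_obs(): the state, without advancing time (a new reading comes with each control period).
- cams.capture(name): name is "scene" or "top"; returns the picture (400x640x3 uint8, red, green, blue); there is no depth.
- cams.camera_model(name): a dict with "intrinsics" (3x3 intrinsics, pixels), "D" ([k1, k2, p1, p2, k3] as OpenCV has them; the pictures are not rectified), "R" (3x3) and "t" (3): a world point X has camera coordinates R X + t. Camera axes: x right, y down, z forward; pixel columns grow to the right and rows downward; lengths in m; the calibration is good to about 2 mm. A picture is of the moment at which its call begins. camera_model takes no time and is no camera call.
- arm.finish_job(): hands the job in, once; it reports no verdict.
Trained networks look in the newest picture that a camera, given by its name, has taken for a name from the list of things; names that differ only in an ending like _2 or _b are one class to them, and where a whole thing is asked for, a point or a joint stands for the part that bears it (a point fixed in the world has none). Each returns a list of dicts, best first, with "conf" (0 to 1); they miss things now and then, are a little off and sometimes report something else, mostly with a low value. They report only what shows in the picture. A call takes as long as a camera call. They do not tell look-alikes from the thing itself.
- cams.look_for(camera, name): "point" ([column, row] in pixels, amid what is visible of it).
- cams.outline_of(camera, name): "pixels" (400x640 bool, what is visible of it) and "point" ([column, row] in pixels, amid what is visible of it).
The state is a dict: "t": time; "q": joint angles; "qd": joint speeds; "effort": joint torques, N m; "position": TCP position; "eef_rot": TCP orientation; "ft_force": force on the tool from outside, world axes, zero at the start; "torque": the same for the moment, N m; "gripper_width": finger opening in m.
Only numpy, scipy, OpenCV 4.12 (cv2) and the standard library are available. Lean on these libraries where they do the work, as an engineer would, in place of code of your own. Each camera call takes 0.05 s, during which the arm holds its last target.

## Working session

There is one attempt and no reset: what is moved stays moved. The work goes in short steps, Python scripts to look and compute and a tool call to move; the robot and the scene stay as the last step left them, time stands still between calls to the robot, and variables do not carry over. Pictures are saved under pics/ and viewed, and the job is handed in when it is done.

Besides the shell and the picture viewer there is one more tool, called after "Call:" by a JSON object that holds its "method" and its "body", one argument or row to a line. play_rows: Moves the arm, as the interface text tells. Its arguments: {"type":"object","properties":{"targets":{"type":"array"},"fingers":{"type":"number"},"squeeze":{"type":"number"}},"required":["targets"]}

```bash
ls; mkdir -p pics; python3 - <<'E'
from plant import arm, cams
import cv2,numpy as np
o=arm.get_obs()
print({k:np.round(v,3).tolist() for k,v in o.items()})
for n in ("scene","top"):
    im=cams.capture(n); cv2.imwrite(f"pics/{n}0.png",im[:,:,::-1])
    m=cams.camera_model(n); print(n,{k:np.round(v,4).tolist() for k,v in m.items()})
E
```

```text
pics
{'t': 0.0, 'q': [1.037, 0.182, 1.608, 0.0, 1.354, -0.206], 'qd': [0.001, -0.001, -0.0, 0.001, 0.002, 0.002], 'effort': [0.003, -44.486, -35.134, -0.0, 0.009, 0.0], 'position': [0.185, 0.544, 0.191], 'eef_rot': [-0.0, 0.163, 0.987, -0.001], 'ft_force': [0.812, 0.568, 0.158], 'torque': [-0.004, 0.014, 0.001], 'gripper_width': 0.085}
scene {'intrinsics': [[474.594, 0.0, 318.3709], [0.0, 474.594, 197.9726], [0.0, 0.0, 1.0]], 'D': [-0.1126, 0.0, 0.0, 0.0, 0.0], 'R': [[-0.2394, 0.9709, 0.0056], [0.6568, 0.1662, -0.7355], [-0.715, -0.1724, -0.6775]], 't': [0.1836, -0.2551, 1.5849]}
top {'intrinsics': [[375.8757, 0.0, 316.9925], [0.0, 375.8757, 196.0886], [0.0, 0.0, 1.0]], 'D': [0.0017, 0.0, 0.0, 0.0, 0.0], 'R': [[-0.0023, -0.9997, 0.0252], [-0.9935, -0.0006, -0.1135], [0.1135, -0.0253, -0.9932]], 't': [-0.0956, 0.5193, 1.07]}
```

View pics/scene0.png

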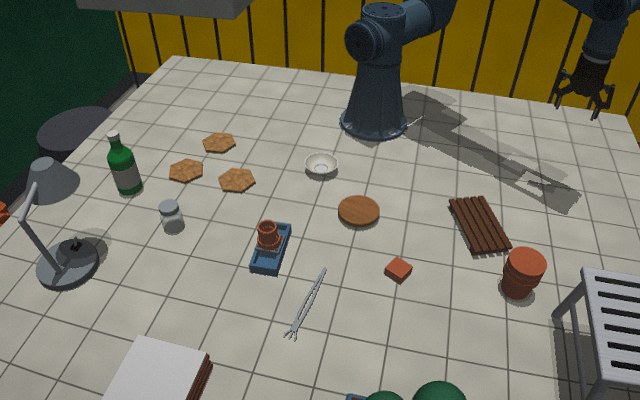

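View pics/top0.png

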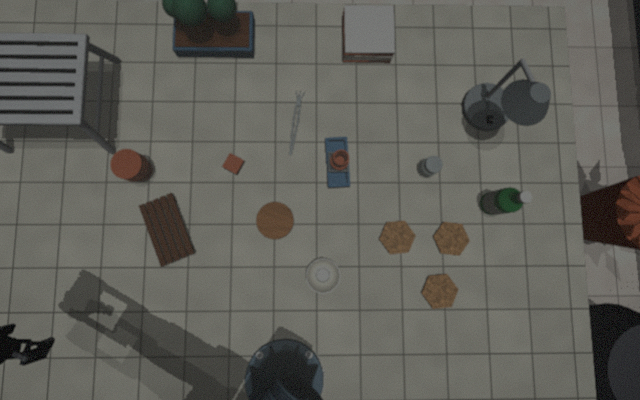

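```bash
cat > h.py <<'E'
import cv2,numpy as np
from plant import arm,cams
def proj(c,P):
    m=cams.camera_model(c); R=np.array(m["R"]);t=np.array(m["t"])
    p,_=cv2.projectPoints(np.array(P,float).reshape(-1,1,3),cv2.Rodrigues(R)[0],t,np.array(m["intrinsics"]),np.array(m["D"]))
    return p.reshape(-1,2)
def back(c,px,z):
    m=cams.camera_model(c); R=np.array(m["R"]);t=np.array(m["t"])
    u=cv2.undistortPoints(np.array(px,float).reshape(-1,1,2),np.array(m["intrinsics"]),np.array(m["D"])).reshape(-1,2)
    d=np.c_[u,np.ones(len(u))]@R; C=-R.T@t
    s=(z-C[2])/d[:,2]; return C+s[:,None]*d
E
python3 - <<'E'
from h import *
names="pot_c saucer_c mesh_c tray_c turntable_top cork_top tilepile_top stand_top raketool_c jar_c".split()
hz=dict(pot_c=.06,saucer_c=.04,mesh_c=.029,tray_c=.02,turntable_top=.022,cork_top=.009,tilepile_top=.022,stand_top=.026,raketool_c=.005,jar_c=.05)
sv={}
for c in("top","scene"):
    im=cams.capture(c)
    for n in names:
        for i,r in enumerate(cams.outline_of(c,n)[:4]):
            p=np.array(r["pixels"]); sv[f"{c}.{n}.{i}"]=p
            ys,xs=np.nonzero(p)
            cen=[xs.mean(),ys.mean()] if len(xs) else r["point"]
            print(c,n,round(r["conf"],2),np.round(cen,1),p.sum(),np.round(back(c,[cen],hz[n])[0,:2],3))
np.savez_compressed("masks.npz",**sv)
print(arm.get_obs()["t"])
E
python3 - <<'E'
import cv2
a=cv2.imread('pics/top0.png')[125:200,295:385]; b=cv2.imread('pics/scene0.png')[210:285,235:325]
cv2.imwrite('pics/crop0.png',cv2.hconcat([cv2.resize(a,(400,333),interpolation=2),cv2.resize(b,(400,333),interpolation=2)]))
E
```

```text
top pot_c 0.66 [339.8 158.3] 231 [ 0.626 -0.162]
top saucer_c 0.68 [337.6 166.7] 73 [ 0.605 -0.157]
top mesh_c 0.47 [332.1 164.5] 90 [ 0.614 -0.141]
top tray_c 0.91 [335.8 162.1] 722 [ 0.623 -0.153]
top turntable_top 0.85 [274.2 220.4] 1137 [0.449 0.029]
top cork_top 0.96 [439.5 291. ] 964 [ 0.243 -0.455]
top cork_top 0.94 [451.4 238.8] 934 [ 0.394 -0.496]
top cork_top 0.62 [396.7 237.3] 933 [ 0.399 -0.333]
top tilepile_top 0.59 [232.5 163.9] 277 [0.616 0.154]
top stand_top 0.83 [166.  230.3] 2415 [0.42  0.339]
top raketool_c 0.81 [294.2 123.6] 322 [ 0.745 -0.028]
top jar_c 0.94 [430.2 166.6] 412 [ 0.604 -0.427]
scene pot_c 0.97 [267.6 230.9] 352 [ 0.617 -0.162]
scene mesh_c 0.5 [272.3 246.1] 169 [ 0.634 -0.147]
scene mesh_c 0.47 [479.4 225.4] 2256 [0.44  0.342]
scene mesh_c 0.18 [307.  302.4] 447 [ 0.77  -0.025]
scene tray_c 0.56 [270.2 254.8] 910 [ 0.654 -0.146]
scene turntable_top 0.72 [358.5 210.1] 1060 [0.454 0.031]
scene cork_top 0.86 [236.2 180.1] 696 [ 0.405 -0.33 ]
scene cork_top 0.61 [218.3 142.9] 527 [ 0.25  -0.451]
scene cork_top 0.6 [185.9 170.6] 667 [ 0.401 -0.49 ]
scene tilepile_top 0.68 [397.9 270. ] 467 [0.628 0.156]
scene tilepile_top 0.34 [268.1 242.6] 153 [ 0.62  -0.163]
scene stand_top 0.87 [479.3 225.4] 2279 [0.438 0.342]
scene raketool_c 0.71 [307.  302.7] 465 [ 0.755 -0.029]
scene raketool_c 0.7 [397.6 269.5] 519 [0.613 0.155]
scene jar_c 0.97 [170.3 214.9] 641 [ 0.616 -0.422]
1.2
```

View pics/crop0.png

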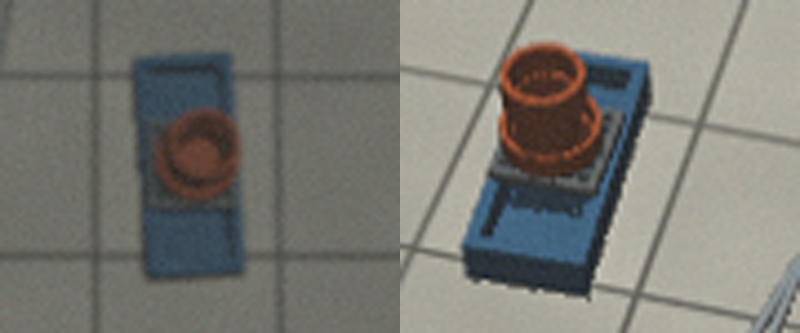

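```bash
cat > fit.py <<'E'
from h import *
from scipy.optimize import minimize
def cyl(d,z0,z1,n=40):
    a=np.linspace(0,2*np.pi,n,endpoint=False)
    return np.array([[d/2*np.cos(t),d/2*np.sin(t),z] for z in(z0,z1) for t in a])
def box(a,b,z0,z1): return np.array([[x*a/2,y*b/2,z] for z in(z0,z1) for x in(-1,1) for y in(-1,1)])
def hexa(d,z0,z1): return cyl(d,z0,z1,6)
K=4
def ren(c,parts,p):
    im=np.zeros((400*K,640*K),np.uint8); cy,s=np.cos(p[2]),np.sin(p[2]); R=np.array([[cy,-s,0],[s,cy,0],[0,0,1]])
    for P in parts:
        u=proj(c,P@R.T+[p[0],p[1],0])
        h=cv2.convexHull(((u+.5)*K-.5).astype(np.float32))
        cv2.fillPoly(im,[np.round(h*16).astype(np.int32)],1,shift=4)
    return cv2.resize(im.astype(np.float32),(640,400),interpolation=cv2.INTER_AREA)
def fit(obs,parts,p0,yaw=True):
    """obs: list of (cam,mask)"""
    def f(v):
        p=[v[0]*.01+p0[0],v[1]*.01+p0[1],p0[2]+(v[2]*.1 if yaw else 0)]
        e=0
        for c,m in obs:
            r=ren(c,parts,p); e+=1-np.minimum(r,m).sum()/np.maximum(r,m).sum()
        return e/len(obs)
    n=3 if yaw else 2
    S=np.vstack([np.zeros(n),np.eye(n)*1.0])
    r=minimize(f,np.zeros(n),method="Nelder-Mead",options=dict(initial_simplex=S,xatol=.01,fatol=1e-4,maxfev=120))
    v=r.x; return np.round([p0[0]+v[0]*.01,p0[1]+v[1]*.01,p0[2]+(v[2]*.1 if yaw else 0),1-r.fun],4)
M=dict(
 pot=[cyl(46,30,50)*.001,cyl(34,0,1)*.001],turn=[cyl(110,14,24)*.001],cork=[hexa(110,0,10)*.001],tile=[box(48,48,0,24)*.001],
 stand=[box(190,100,0,28)*.001],tray=[box(150,66,0,26)*.001],jar=[cyl(56,0,75)*.001],rake=[box(200,16,0,10)*.001],
 saucer=[cyl(56,0,16)*.001],mesh=[box(60,60,0,6)*.001])
def lift(parts,z): return [P+[0,0,z] for P in parts]
E
cat > a.py <<'E'
from fit import *
d=np.load("masks.npz")
J=[("turn","turntable_top",(0,0),(.45,.03,0),False),("cork","cork_top",(2,0),(.4,-.33,0),True),("tile","tilepile_top",(0,0),(.62,.155,.6),True),
("stand","stand_top",(0,0),(.42,.34,-.3),True),("stand","stand_top",(0,0),(.42,.34,.3),True),("jar","jar_c",(0,0),(.61,-.425,0),False),("rake","raketool_c",(0,0),(.75,-.03,0),True)]
pot=lift([cyl(46,30,50)*.001,cyl(38,12,30)*.001],.036)
for k,n,ix,p0,y in J+[("pot","pot_c",(0,0),(.615,-.16,0),False)]:
    parts=pot if k=="pot" else M[k]
    o=[("top",d[f"top.{n}.{ix[0]}"].astype(np.float32)),("scene",d[f"scene.{n}.{ix[1]}"].astype(np.float32))]
    print(k,fit(o[:1],parts,p0,y),fit(o[1:],parts,p0,y),fit(o,parts,p0,y))
E
python3 a.py
```

```text
turn [0.4487 0.0286 0.     0.9638] [0.449  0.0302 0.     0.9676] [0.449  0.0297 0.     0.964 ]
cork [ 0.3993 -0.3334 -0.4344  0.9621] [ 0.3994 -0.3329 -0.4335  0.9391] [ 0.3992 -0.3332 -0.4475  0.948 ]
tile [0.618  0.1556 1.1151 0.901 ] [0.6197 0.156  1.1583 0.9099] [0.6185 0.1554 1.0961 0.9013]
stand [0.4213 0.3424 0.3827 0.9384] [0.4189 0.3418 0.3569 0.8866] [0.4219 0.3413 0.3793 0.9102]
stand [0.4219 0.3425 0.3749 0.94  ] [0.4181 0.3418 0.3574 0.8856] [0.4211 0.3407 0.3703 0.9085]
jar [ 0.6051 -0.4283  0.      0.8828] [ 0.6036 -0.4323  0.      0.8518] [ 0.6052 -0.4293  0.      0.8663]
rake [ 0.7531 -0.0291 -0.1395  0.734 ] [ 0.7372 -0.0253 -0.1628  0.6767] [ 0.7429 -0.0273 -0.1494  0.6952]
pot [ 0.6221 -0.1603  0.      0.9342] [ 0.6253 -0.1581  0.      0.8838] [ 0.6227 -0.1602  0.      0.891 ]
```

```bash
cat > go.py <<'E'
import sys; from h import *
from scipy.spatial.transform import Rotation as Ro
def to(x,y,z,jaw=None,rows=None):
    o=arm.get_obs(); p=np.array(o["position"]); q=o["eef_rot"]
    R=Ro.from_quat([q[1],q[2],q[3],q[0]]).as_matrix()
    ja=np.arctan2(R[1,1],R[0,1]); out=""
    if jaw is not None:
        d=(jaw-ja+np.pi/2)%np.pi-np.pi/2; out=f" then turn rad {-d:.3f} (after shift)"
    s=R.T@(np.array([x,y,z])-p)*100
    print("t",round(o["t"],2),"pos",np.round(p,4),"jaw",round(ja,3),"tilt",np.round(R[:,2],3),"w",round(o["gripper_width"],4),"F",np.round(o["ft_force"],1),"| shift cm",np.round(s,2),"min rows",round(np.linalg.norm(s)/5,1),out)
if __name__=="__main__":
    to(*[float(a) for a in sys.argv[1:]])
E
python3 go.py .6225 -.160 .191
```

```text
t 1.2 pos [0.1851 0.5444 0.1923] jaw 1.243 tilt [-0. -0. -1.] w 0.0849 F [-1.   0.7  0.4] | shift cm [-64.09 -52.61   0.13] min rows 16.6
```

Call:
{"method": "play_rows", "body": {
  "targets": [
    [-2, -1.6, 0, 0],
    [-4, -3.3, 0, 0],
    [-4, -3.3, 0, 0],
    [-4, -3.3, 0, 0],
    [-4, -3.3, 0, 0]
  ],
  "fingers": -1,
  "squeeze": 40
}}

```text
t: 1.82
position: [0.3086, 0.345, 0.1925]
eef_rot: [0.0, 0.163, 0.987, 0.0]
ft_force: [1.4, -0.2, -0.5]
gripper_width: 0.0853
```

Call:
{"method": "play_rows", "body": {
  "targets": [
    [-4, -3.3, 0, 0],
    [-4, -3.3, 0, 0],
    [-4, -3.3, 0, 0],
    [-4, -3.3, 0, 0],
    [-4, -3.3, 0, 0]
  ]
}}

```text
t: 2.45
position: [0.445, 0.1242, 0.1926]
eef_rot: [0.0, 0.163, 0.987, 0.0]
ft_force: [1.0, 1.5, -0.5]
gripper_width: 0.0851
```

```bash
python3 go.py .6225 -.160 .17
```

```text
t 2.45 pos [0.445  0.1242 0.1926] jaw 1.243 tilt [ 0.001  0.    -1.   ] w 0.0851 F [ 1.   1.5 -0.5] | shift cm [-25.96 -21.19   2.28] min rows 6.7
```

Call:
{"method": "play_rows", "body": {
  "targets": [
    [-4, -3.3, 0, 0],
    [-4, -3.3, 0, 0],
    [-4, -3.3, 0, 0],
    [-4, -3.3, 0, 0],
    [-4, -3.3, 0, 0]
  ]
}}

```text
t: 3.08
position: [0.5812, -0.0965, 0.1924]
eef_rot: [0.0, 0.163, 0.987, 0.0]
ft_force: [0.7, 0.0, 1.1]
gripper_width: 0.0855
```

Call:
{"method": "play_rows", "body": {
  "targets": [
    [-4, -3.2, 0, 0],
    [-2, -1.5, 2.3, 0],
    [0, 0, 0, 0]
  ]
}}

```text
t: 3.45
position: [0.621, -0.1598, 0.1666]
eef_rot: [-0.002, 0.164, 0.986, 0.001]
ft_force: [-1.4, -0.2, -0.2]
gripper_width: 0.0857
```

```bash
python3 go.py .6225 -.160 .057;  python3 - <<'E'
from h import *
A=[]
for c,(x0,y0) in dict(top=(270,90),scene=(205,150)).items():
    im=cams.capture(c)[:,:,::-1]; A.append(cv2.resize(im[y0:y0+120,x0:x0+120],(400,400),interpolation=2))
cv2.imwrite("pics/a1.png",cv2.hconcat(A))
E
```

```text
t 3.45 pos [ 0.621  -0.1598  0.1666] jaw 1.241 tilt [-0.004  0.002 -1.   ] w 0.0857 F [-1.4 -0.2 -0.2] | shift cm [-0.19  0.03 10.96] min rows 2.2
```

View pics/a1.png

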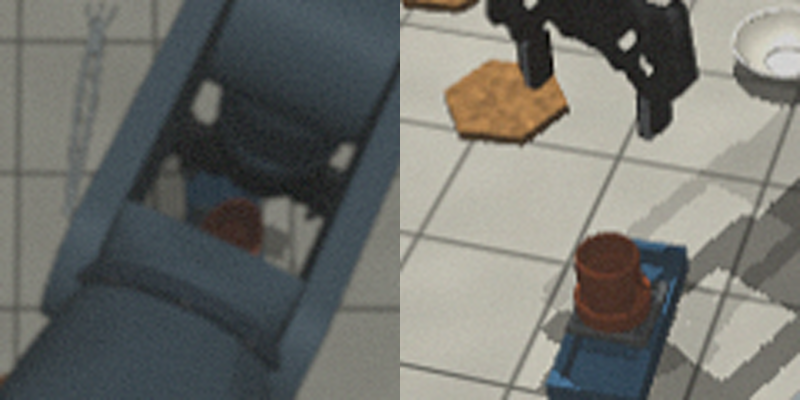

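```bash
python3 - <<'E'
from h import *
p=proj("scene",[[.621,-.16,.167+.013],[.621,-.16,.086]]); print((p-[205,150])*400/120)
E
```

```text
[[197.70390502 150.61129846]
 [207.32961238 249.49983902]]
```

Call:
{"method": "play_rows", "body": {
  "targets": [
    [-0.15, 0, 3, 0],
    [0, 0, 3, 0],
    [0, 0, 2, 0],
    [0, 0, 1, 0],
    [0, 0, 0, 0]
  ]
}}

```text
t: 4.18
position: [0.6234, -0.1588, 0.0793]
eef_rot: [-0.0, 0.163, 0.987, 0.0]
ft_force: [-0.7, 0.1, -0.1]
gripper_width: 0.0854
```

```bash
python3 go.py .6225 -.160 .058;  python3 - <<'E'
from h import *
A=[]
for c,(x0,y0) in dict(top=(270,90),scene=(205,150)).items():
    im=cams.capture(c)[:,:,::-1]; A.append(cv2.resize(im[y0:y0+120,x0:x0+120],(400,400),interpolation=2))
cv2.imwrite("pics/a2.png",cv2.hconcat(A))
E
```

```text
t 4.17 pos [ 0.6234 -0.1588  0.0793] jaw 1.243 tilt [-0.  0. -1.] w 0.0854 F [-0.7  0.1 -0.1] | shift cm [ 0.04 -0.14  2.13] min rows 0.4
```

View pics/a2.png

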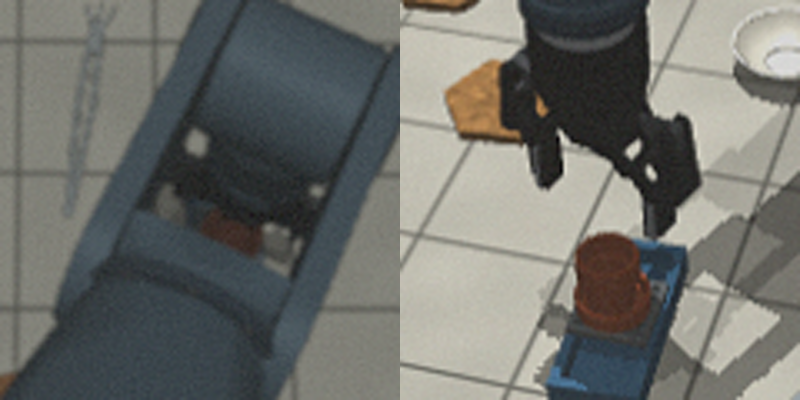

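```bash
python3 - <<'E'
from h import *
im=cams.capture("scene")[:,:,::-1].copy()
x0,y0=205,150
im=cv2.resize(im[y0:y0+120,x0:x0+120],(720,720),interpolation=2)
j=np.array([.322,.948,0]); c=np.array([.6234,-.1588,0])
for z,col in((.079,(0,255,0)),(.092,(0,255,255)),(.11,(255,255,0))):
  for s in(-.057,-.0425,.0425,.057):
    p=(proj("scene",[c+s*j+[0,0,z]])[0]-[x0,y0]+.5)*6
    cv2.circle(im,tuple(int(v) for v in p),4,col,-1)
cv2.imwrite("pics/a3.png",im[:600])
E
```

```text
(no output)
```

View pics/a3.png

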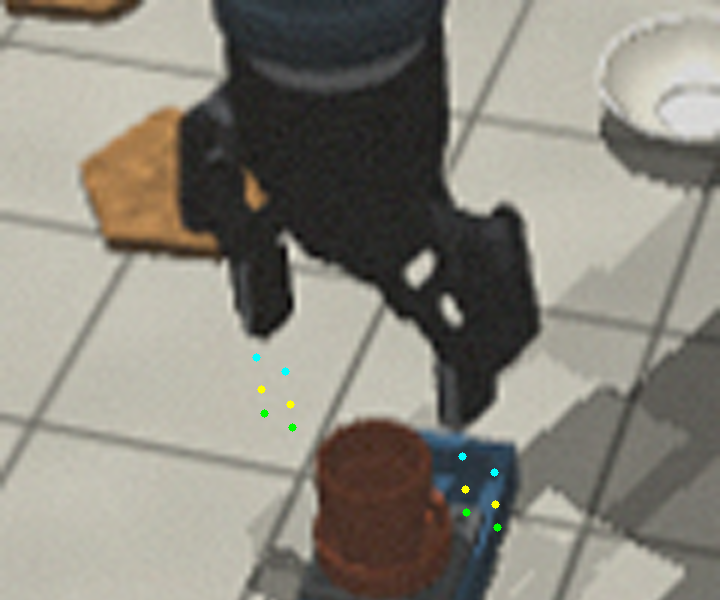

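```bash
python3 - <<'E'
from h import *
im=cams.capture("top")[:,:,::-1].copy()
print("origin",proj("top",[[0,0,0],[0,0,.0]]),proj("scene",[[0,0,0]]))
x0,y0=290,100
im=cv2.resize(im[y0:y0+100,x0:x0+100],(600,600),interpolation=2)
im=np.clip(im.astype(float)*1.8,0,255).astype(np.uint8)
j=np.array([.322,.948,0]); c=np.array([.6234,-.1588,0])
for z,col in((.079,(0,255,0)),(.13,(255,255,0))):
  for s in(-.057,-.0425,.0425,.057):
    p=(proj("top",[c+s*j+[0,0,z]])[0]-[x0,y0]+.5)*6
    cv2.circle(im,tuple(int(v) for v in p),4,col,-1)
cv2.imwrite("pics/a4.png",im[:600])
E
```

```text
origin [[283.38398719 378.60555436]
 [283.38398719 378.60555436]] [[373.10941656 121.93300063]]
```

View pics/a4.png

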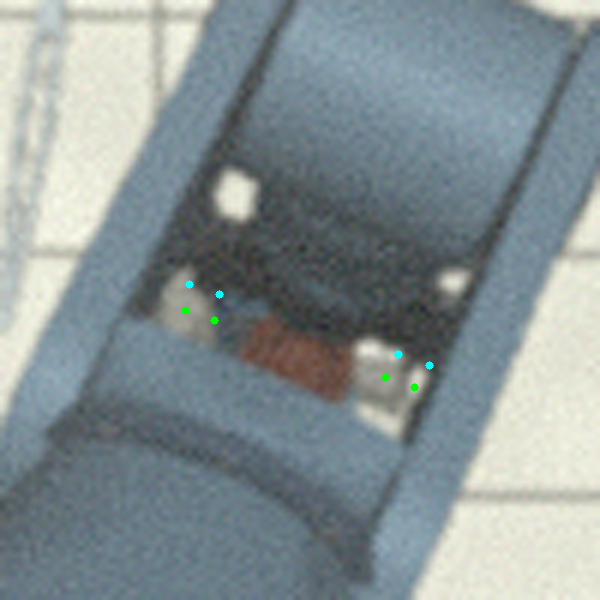

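```bash
cat >> h.py <<'E'
def tri(ps,pt):
    Ps=[];us=[]
    for c,p in(("scene",ps),("top",pt)):
        m=cams.camera_model(c); Ps.append(np.c_[np.array(m["R"]),np.array(m["t"])])
        us.append(cv2.undistortPoints(np.array(p,float).reshape(1,1,2),np.array(m["intrinsics"]),np.array(m["D"])).reshape(2,1))
    X=cv2.triangulatePoints(Ps[0],Ps[1],us[0],us[1]).ravel(); X=X[:3]/X[3]
    return X,[proj("scene",[X])[0]-ps,proj("top",[X])[0]-pt]
E
python3 - <<'E'
from h import *
print(tri([249.2,205],[321.7,151.7])); print(tri([282.5,220],[353.3,164.2]))
o=arm.get_obs(); print(o)
E
```

```text
(array([ 0.63652298, -0.14615757,  0.16602865]), [array([19.27788925,  0.52580811]), array([15.67788032, -6.12670609])])
(array([ 0.5975453 , -0.16440186,  0.08557526]), [array([-13.94239983,  -2.21669005]), array([-11.59024755,   2.02739629])])
{'t': 4.375, 'q': array([-4.34085270e-01,  4.41286689e-01,  1.51141539e+00, -1.71868821e-05,
        1.18670866e+00, -1.67707694e+00]), 'qd': array([-0.00224365,  0.0012275 ,  0.00305447,  0.00045011, -0.00034948,
        0.00028251]), 'effort': array([ 4.98345809e-02, -5.41980672e+01, -3.21675789e+01,  2.25475793e-03,
        3.91318841e-03,  2.94467172e-04]), 'position': array([ 0.62429357, -0.1595709 ,  0.08063351]), 'eef_rot': array([ 1.04925536e-03,  1.63166203e-01,  9.86597993e-01, -2.98867509e-04]), 'ft_force': array([0.79647945, 0.4047086 , 1.13841563]), 'torque': array([ 0.0765478 ,  0.05281958, -0.00087132]), 'gripper_width': 0.08539401264285038}
```

```bash
python3 - <<'E'
from h import *
print(tri([249.2,205],[353.3,164.2])); print(tri([282.5,220],[321.7,151.7]))
E
```

```text
(array([ 0.59909383, -0.20087417,  0.11919569]), [array([3.42692954, 0.38556191]), array([ 2.8739509 , -0.87081473])])
(array([ 0.63143484, -0.11195659,  0.12378065]), [array([2.35380858, 0.16783495]), array([ 1.90085223, -0.50494293])])
```

Call:
{"method": "play_rows", "body": {
  "targets": [
    [0, 0, 1, 0],
    [0, 0, 1.1, 0],
    [0, 0, 0, 0]
  ]
}}

```text
t: 4.75
position: [0.6221, -0.1586, 0.0563]
eef_rot: [-0.002, 0.163, 0.987, 0.0]
ft_force: [0.6, -0.1, -0.5]
gripper_width: 0.0853
```

```bash
python3 - <<'E'
from h import *
o=arm.get_obs();print(o["position"])
A=[]
for c,(x0,y0) in dict(top=(300,120),scene=(225,170)).items():
    im=cams.capture(c)[:,:,::-1].copy()
    im=cv2.resize(im[y0:y0+80,x0:x0+80],(400,400),interpolation=2)
    if c=="top": im=np.clip(im.astype(float)*1.8,0,255).astype(np.uint8)
    A.append(im)
cv2.imwrite("pics/a5.png",cv2.hconcat(A))
E
```

```text
[ 0.62210401 -0.15861718  0.05634578]
```

View pics/a5.png

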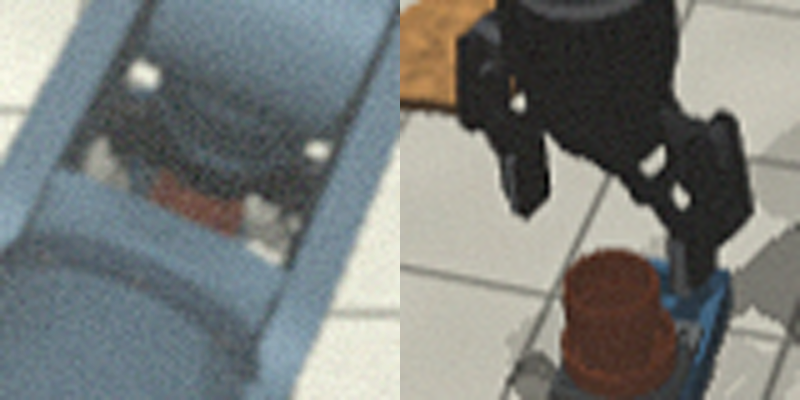

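```bash
python3 - <<'E'
from h import *
j=np.array([.322,.948,0]); c=np.array([.6221,-.1586,0])
for z in (.056,.07,.08,.09,.1,.11):
    print(z,[np.round(proj("scene",[c+s*j+[0,0,z]])[0],1).tolist() for s in(-.05,.05)], np.round(proj("scene",[[.6225,-.16,z]])[0],1))
E
```

```text
0.056 [[252.0, 225.8], [285.6, 242.6]] [267.9 234.1]
0.07 [[251.5, 221.8], [285.3, 238.5]] [267.5 230. ]
0.08 [[251.1, 218.8], [285.1, 235.6]] [267.2 227.1]
0.09 [[250.7, 215.9], [284.9, 232.6]] [266.9 224.1]
0.1 [[250.3, 212.9], [284.8, 229.6]] [266.6 221.1]
0.11 [[249.9, 209.8], [284.6, 226.6]] [266.3 218.1]
```

Call:
{"method": "play_rows", "body": {
  "targets": [
    [0, 0, 0, 0],
    [0, 0, 0, 0],
    [0, 0, 0, 0],
    [0, 0, 0, 0]
  ],
  "fingers": -0.3
}}

```text
t: 5.35
position: [0.6235, -0.1592, 0.0584]
eef_rot: [0.0, 0.163, 0.987, -0.0]
ft_force: [-0.2, -0.1, 0.5]
gripper_width: 0.0553
```

```bash
cat > look.py <<'E'
import sys
from h import *
def look(name,sx,sy,tx,ty,n=80):
    A=[]
    for c,(x0,y0) in dict(top=(tx,ty),scene=(sx,sy)).items():
        im=cams.capture(c)[:,:,::-1].copy()
        im=cv2.resize(im[y0:y0+n,x0:x0+n],(400,400),interpolation=2)
        if c=="top": im=np.clip(im.astype(float)*1.8,0,255).astype(np.uint8)
        A.append(im)
    cv2.imwrite(f"pics/{name}.png",cv2.hconcat(A))
a=sys.argv
look(a[1],*[int(v) for v in a[2:]])
E
python3 look.py a6 225 170 300 120
```

```text
(no output)
```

View pics/a6.png

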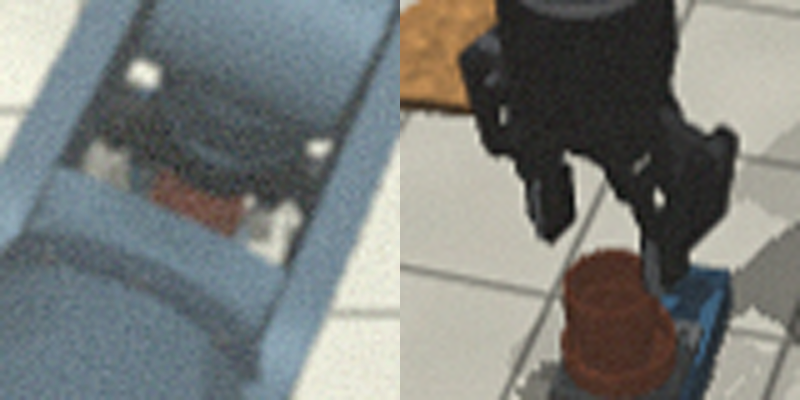

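```bash
python3 - <<'E'
from h import *
j=np.array([.322,.948,0]); c=np.array([.6230,-.159,0])
for dx,z in ((0,.06),(0,.09),(0,.13),(-.03,.065),(.03,.1)):
    print(dx,z,[np.round((proj("top",[c+s*j+[dx,0,z]])[0]-[300,120])*5).tolist() for s in(-.035,0,.035)],[np.round((proj("scene",[c+s*j+[dx,0,z]])[0]-[225,170])*5+[400,0]).tolist() for s in(-.035,0,.035)])
E
```

```text
0 0.06 [[252.0, 216.0], [195.0, 196.0], [137.0, 177.0]] [[557.0, 287.0], [615.0, 316.0], [675.0, 345.0]]
0 0.09 [[258.0, 205.0], [199.0, 185.0], [140.0, 165.0]] [[552.0, 243.0], [611.0, 272.0], [672.0, 301.0]]
0 0.13 [[267.0, 190.0], [206.0, 169.0], [144.0, 148.0]] [[545.0, 181.0], [605.0, 210.0], [667.0, 240.0]]
-0.03 0.065 [[254.0, 265.0], [196.0, 246.0], [138.0, 226.0]] [[577.0, 237.0], [634.0, 265.0], [693.0, 293.0]]
0.03 0.1 [[260.0, 148.0], [200.0, 128.0], [141.0, 108.0]] [[529.0, 272.0], [589.0, 302.0], [651.0, 333.0]]
```

Call:
{"method": "play_rows", "body": {
  "targets": [
    [0, 0, 0, 0],
    [0, 0, 1, 0],
    [0, 0, 1, 0],
    [0, 0, 0, 0]
  ],
  "fingers": -0.7
}}

```text
t: 5.95
position: [0.6222, -0.1586, 0.0364]
eef_rot: [-0.002, 0.163, 0.987, 0.0]
ft_force: [1.3, -0.8, -0.3]
gripper_width: 0.0726
```

```bash
python3 look.py a7 225 170 300 120
```

```text
(no output)
```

View pics/a7.png

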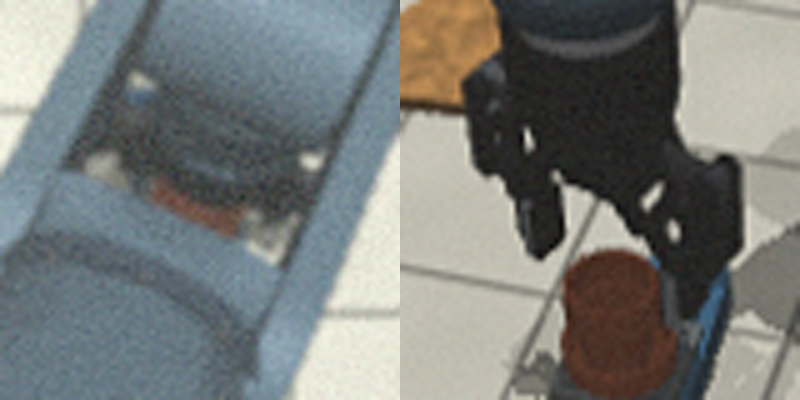

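Call:
{"method": "play_rows", "body": {
  "targets": [
    [0, 0, 1, 0],
    [0, 0, 0, 0]
  ]
}}

```text
t: 6.3
position: [0.6227, -0.1589, 0.0272]
eef_rot: [-0.001, 0.163, 0.987, 0.0]
ft_force: [0.1, 0.4, -0.1]
gripper_width: 0.0728
```

Call:
{"method": "play_rows", "body": {
  "targets": [
    [0, 0, 0, 0],
    [0, 0, 0, 0],
    [0, 0, 0, 0],
    [0, 0, 0, 0],
    [0, 0, 0, 0]
  ],
  "fingers": 0.3,
  "squeeze": 30
}}

```text
t: 6.92
position: [0.6238, -0.1593, 0.0287]
eef_rot: [0.0, 0.163, 0.987, -0.0]
ft_force: [-1.4, -0.4, 2.1]
gripper_width: 0.0442
```

```bash
python3 look.py a8 225 170 300 120
```

```text
(no output)
```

View pics/a8.png

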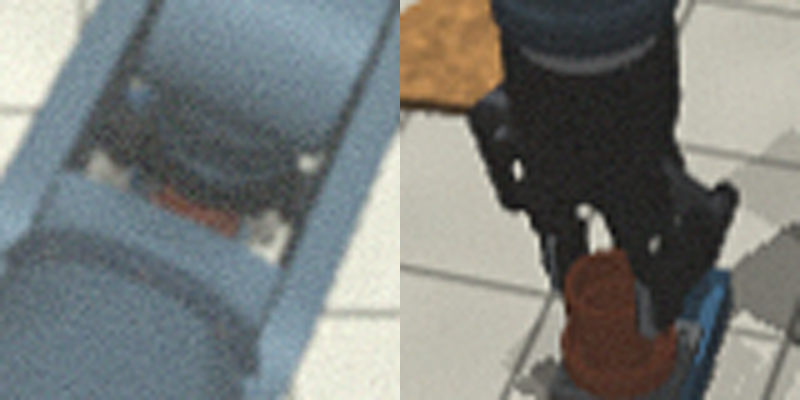

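Call:
{"method": "play_rows", "body": {
  "targets": [
    [0, 0, 0, 0],
    [0, 0, -0.5, 0],
    [0, 0, -1, 0],
    [0, 0, -1.5, 0],
    [0, 0, 0, 0]
  ]
}}

```text
t: 7.65
position: [0.6249, -0.1598, 0.0606]
eef_rot: [0.002, 0.163, 0.987, -0.001]
ft_force: [-0.2, -0.3, -1.1]
gripper_width: 0.0444
```

```bash
python3 look.py a9 225 160 300 120
```

```text
(no output)
```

View pics/a9.png

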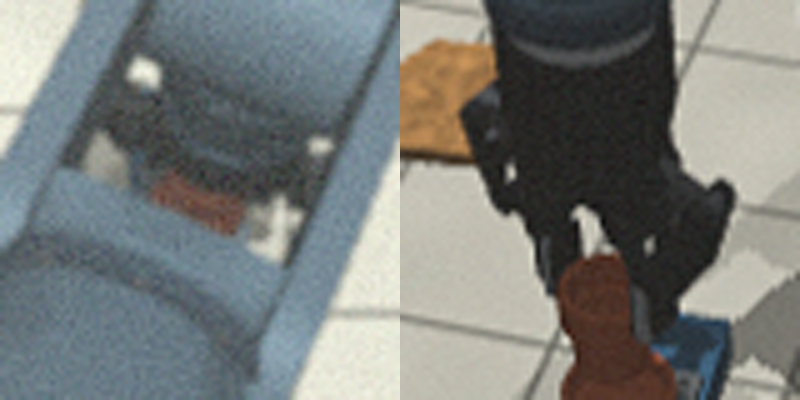

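Call:
{"method": "play_rows", "body": {
  "targets": [
    [0, 0, -2, 0],
    [0, 0, -2, 0],
    [0, 0, 0, 0]
  ]
}}

```text
t: 8.12
position: [0.6256, -0.1601, 0.1018]
eef_rot: [0.003, 0.163, 0.987, -0.001]
ft_force: [-0.1, 0.3, -1.3]
gripper_width: 0.0441
```

```bash
python3 look.py a10 225 160 300 120 100; python3 go.py .449 .0297 .105
```

```text
t 8.22 pos [ 0.6237 -0.1593  0.099 ] jaw 1.243 tilt [ 0.001 -0.001 -1.   ] w 0.0438 F [ 0.1 -0.1 -1.5] | shift cm [22.63 12.27 -0.63] min rows 5.2
```

View pics/a10.png

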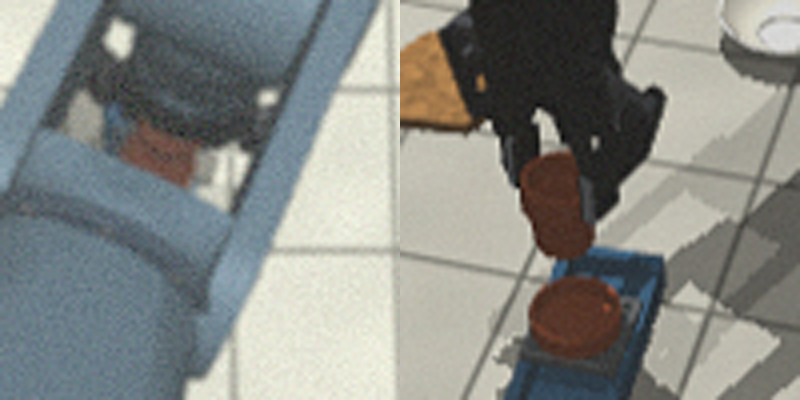

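Call:
{"method": "play_rows", "body": {
  "targets": [
    [1.6, 0.9, 0, 0],
    [3.5, 1.9, 0, 0],
    [4, 2.2, 0, 0],
    [4, 2.2, 0, 0],
    [4, 2.2, 0, 0]
  ]
}}

```text
t: 8.85
position: [0.4901, -0.014, 0.0975]
eef_rot: [-0.001, 0.163, 0.987, 0.0]
ft_force: [0.2, -0.0, -0.2]
gripper_width: 0.044
```

Call:
{"method": "play_rows", "body": {
  "targets": [
    [3.2, 1.8, 0, 0],
    [1.6, 0.9, 0, 0],
    [0.7, 0.2, 0, 0],
    [0, 0, 0, 0]
  ]
}}

```text
t: 9.35
position: [0.4496, 0.0296, 0.0984]
eef_rot: [0.0, 0.163, 0.987, -0.0]
ft_force: [-0.2, 0.6, -0.7]
gripper_width: 0.0444
```

```bash
python3 look.py a11 300 140 220 170 100; python3 go.py .449 .0297 .016
```

```text
t 9.45 pos [0.45   0.0292 0.0985] jaw 1.242 tilt [ 0.001 -0.    -1.   ] w 0.0442 F [ 0.3  0.4 -0.9] | shift cm [0.12 0.01 8.25] min rows 1.7
```

View pics/a11.png

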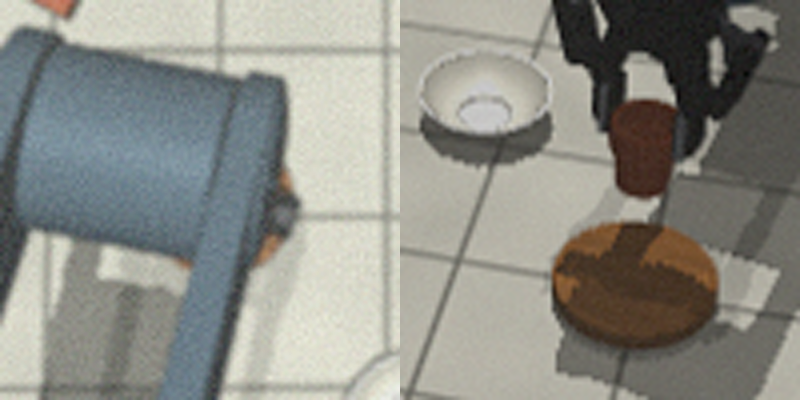

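Call:
{"method": "play_rows", "body": {
  "targets": [
    [0.1, 0, 2, 0],
    [0, 0, 2, 0],
    [0, 0, 1.5, 0],
    [0, 0, 1, 0],
    [0, 0, 0, 0]
  ]
}}

```text
t: 10.07
position: [0.4477, 0.0303, 0.0327]
eef_rot: [-0.001, 0.163, 0.987, 0.0]
ft_force: [0.7, -0.4, -1.0]
gripper_width: 0.0439
```

```bash
python3 look.py a12 300 140 220 170 100; python3 go.py .449 .0297 .016; python3 - <<'E'
from fit import *
a=cams.outline_of("scene","pot_c")
for r in a: print(r["conf"],r["point"],r["pixels"].sum())
for z in(.024,.034,.044,.054):
    r=ren("scene",lift(M["pot"],z),[.449,.0297,0])>.5; ys,xs=np.nonzero(r); print(z,xs.min(),xs.max(),ys.min(),ys.max())
ys,xs=np.nonzero(a[0]["pixels"]); print(xs.min(),xs.max(),ys.min(),ys.max())
E
```

```text
t 10.18 pos [0.4486 0.0302 0.0337] jaw 1.243 tilt [ 0.001 -0.    -1.   ] w 0.0442 F [ 0.6  0.7 -0.3] | shift cm [-0.05 -0.04  1.77] min rows 0.4 
0.87 [358.4, 189.1] 330
0.024 351 368 189 212
0.034 351 369 186 210
0.044 351 369 183 207
0.054 351 369 180 204
351 367 184 207
```

View pics/a12.png

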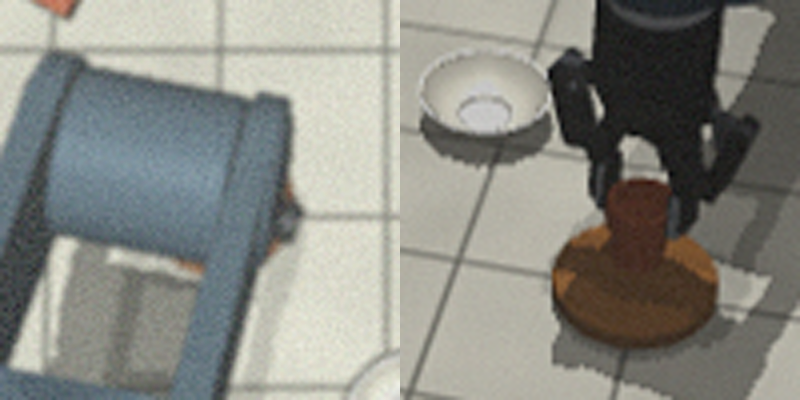

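Call:
{"method": "play_rows", "body": {
  "targets": [
    [0, 0, 0.7, 0],
    [0, 0, 0.5, 0],
    [0, 0, 0.2, 0],
    [0, 0, 0, 0]
  ]
}}

```text
t: 10.72
position: [0.4479, 0.0304, 0.0191]
eef_rot: [-0.0, 0.163, 0.987, -0.0]
ft_force: [0.3, 1.0, -1.4]
gripper_width: 0.0439
```

Call:
{"method": "play_rows", "body": {
  "targets": [
    [0, 0, 0.15, 0],
    [0, 0, 0.1, 0],
    [0, 0, 0, 0]
  ]
}}

```text
t: 11.1
position: [0.4482, 0.0303, 0.0168]
eef_rot: [0.0, 0.163, 0.987, -0.0]
ft_force: [-0.7, -0.6, -1.6]
gripper_width: 0.044
```

Call:
{"method": "play_rows", "body": {
  "targets": [
    [0, 0, 0.1, 0],
    [0, 0, 0, 0]
  ]
}}

```text
t: 11.35
position: [0.4485, 0.0302, 0.0166]
eef_rot: [0.0, 0.163, 0.987, -0.0]
ft_force: [-2.6, -0.4, 8.5]
gripper_width: 0.0446
```

Call:
{"method": "play_rows", "body": {
  "targets": [
    [0, 0, 0.1, 0],
    [0, 0, 0, 0]
  ]
}}

```text
t: 11.6
position: [0.4487, 0.0301, 0.0166]
eef_rot: [0.0, 0.163, 0.987, -0.0]
ft_force: [-7.2, 0.2, 18.9]
gripper_width: 0.0443
```

```bash
python3 look.py a13 300 140 220 170 100;  python3 - <<'E'
from fit import *
a=cams.outline_of("scene","pot_c")
ys,xs=np.nonzero(a[0]["pixels"]); print(xs.min(),xs.max(),ys.min(),ys.max(), arm.get_obs()["ft_force"])
E
```

```text
351 366 189 212 [-7.20786246 -0.42249993 19.01678455]
```

View pics/a13.png

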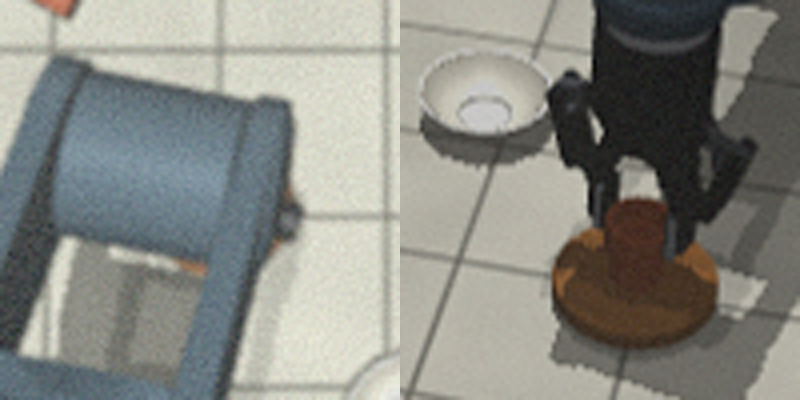

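Call:
{"method": "play_rows", "body": {
  "targets": [
    [0, 0, -0.12, 0],
    [0, 0, 0, 0]
  ]
}}

```text
t: 12.0
position: [0.4486, 0.0302, 0.0166]
eef_rot: [0.001, 0.163, 0.987, -0.0]
ft_force: [-2.2, -0.3, 7.4]
gripper_width: 0.0446
```

Call:
{"method": "play_rows", "body": {
  "targets": [
    [0, 0, 0, 0],
    [0, 0, 0, 0],
    [0, 0, 0, 0],
    [0, 0, 0, 0]
  ],
  "fingers": -0.7
}}

```text
t: 12.5
position: [0.448, 0.0304, 0.0159]
eef_rot: [-0.0, 0.163, 0.987, 0.0]
ft_force: [-0.1, 0.4, 0.3]
gripper_width: 0.0728
```

Call:
{"method": "play_rows", "body": {
  "targets": [
    [0, 0, -2, 0],
    [0, 0, -3, 0],
    [0, 0, -4, 0],
    [0, 0, -3, 0],
    [0, 0, 0, 0]
  ]
}}

```text
t: 13.12
position: [0.4502, 0.03, 0.1385]
eef_rot: [0.003, 0.163, 0.987, -0.0]
ft_force: [0.3, -1.0, -0.2]
gripper_width: 0.0725
```

```bash
python3 look.py a14 300 140 220 170 100;  python3 - <<'E'
from fit import *
a=cams.outline_of("scene","pot_c")
ys,xs=np.nonzero(a[0]["pixels"]); print(xs.min(),xs.max(),ys.min(),ys.max())
print(fit([("scene",a[0]["pixels"].astype(np.float32))],lift(M["pot"],.024),(.449,.03,0),False))
E
python3 go.py .6225 -.160 .12
```

```text
350 368 188 212
[0.4471 0.0291 0.     0.9179]
t 13.28 pos [0.4473 0.0305 0.1349] jaw 1.243 tilt [-0.002  0.    -1.   ] w 0.0725 F [-0.2  0.2 -0.5] | shift cm [-22.72 -12.39   1.46] min rows 5.2
```

View pics/a14.png

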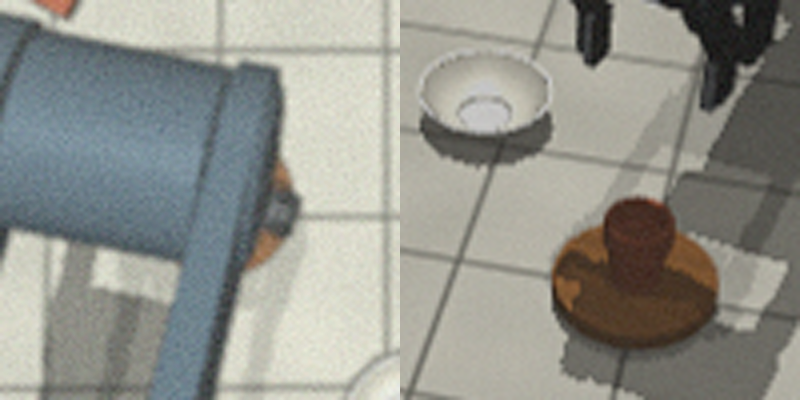

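```bash
python3 - <<'E'
from h import *
j=np.array([.322,.948,0]); c=np.array([.448,.0303,0])
for z in (.135,.145,.155,.165,.175):
    print(z,[np.round(proj("scene",[c+s*j+[0,0,z]])[0],1).tolist() for s in(-.043,0,.043)])
E
```

```text
0.135 [[346.5, 169.6], [361.6, 175.6], [377.1, 181.8]]
0.145 [[346.7, 166.5], [361.9, 172.5], [377.5, 178.7]]
0.155 [[346.9, 163.3], [362.2, 169.3], [377.9, 175.5]]
0.165 [[347.0, 160.1], [362.4, 166.1], [378.3, 172.3]]
0.175 [[347.2, 156.9], [362.7, 162.9], [378.6, 169.1]]
```

Call:
{"method": "play_rows", "body": {
  "targets": [
    [-2, -1.1, 0, 0],
    [-4, -2.2, 0, 0],
    [-4.4, -2.4, 0, 0],
    [-4.4, -2.4, 0, 0],
    [-4, -2.2, 0, 0]
  ]
}}

```text
t: 13.9
position: [0.594, -0.1303, 0.1343]
eef_rot: [-0.001, 0.164, 0.987, 0.0]
ft_force: [0.9, -0.1, 0.3]
gripper_width: 0.073
```

```bash
python3 - <<'E'
from fit import *
A=[]
S={}
for c,(x0,y0) in dict(top=(295,120),scene=(225,190)).items():
    im=cams.capture(c)[:,:,::-1].copy()
    A.append(cv2.resize(im[y0:y0+80,x0:x0+80],(400,400),interpolation=2))
    for n in("saucer_c","mesh_c","tray_c"):
        for r in cams.outline_of(c,n)[:2]:
            p=r["pixels"].astype(np.float32); ys,xs=np.nonzero(p); print(c,n,r["conf"],xs.mean(),ys.mean(),p.sum())
            S.setdefault(n,[]).append((c,p))
cv2.imwrite("pics/a15.png",cv2.hconcat(A))
for o in S.get("saucer_c",[]):
    print(o[0],fit([o],lift(M["saucer"],.032),(.62,-.16,0),False))
E
```

```text
top tray_c 0.71 336.375 178.62847222222223 288.0
scene saucer_c 0.58 268.6470588235294 239.19786096256684 374.0
scene mesh_c 0.53 267.27941176470586 247.9264705882353 68.0
scene tray_c 0.95 269.77455565949487 251.02993451824133 1069.0
scene tray_c 0.72 236.02266288951841 180.27620396600565 706.0
scene [ 0.6236 -0.1594  0.      0.8774]
```

View pics/a15.png

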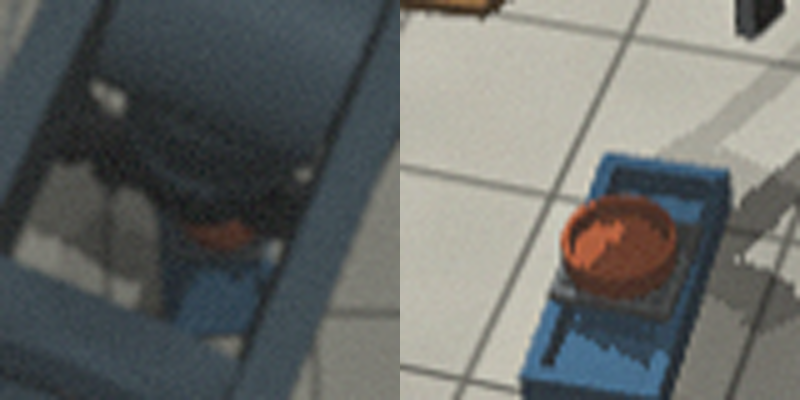

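```bash
python3 go.py .6235 -.1595 .05
```

```text
t 14.3 pos [ 0.5923 -0.1269  0.1356] jaw 1.244 tilt [-0.001  0.    -1.   ] w 0.0729 F [ 0.4  0.2 -0.2] | shift cm [-4.01 -2.09  8.56] min rows 1.9
```

Call:
{"method": "play_rows", "body": {
  "targets": [
    [-2.5, -1.3, 0, 0],
    [-1.5, -0.8, 2, 0],
    [0, 0, 4, 0],
    [0, 0, 2.5, 0],
    [0, 0, 0, 0]
  ]
}}

```text
t: 14.92
position: [0.6219, -0.1588, 0.0488]
eef_rot: [-0.002, 0.163, 0.987, 0.001]
ft_force: [-0.5, 0.5, 0.5]
gripper_width: 0.0728
```

Call:
{"method": "play_rows", "body": {
  "targets": [
    [0, 0, 2, 0],
    [0, 0, 1.5, 0],
    [0, 0, 1, 0],
    [0, 0, 0, 0]
  ]
}}

```text
t: 15.42
position: [0.6233, -0.1601, 0.0049]
eef_rot: [-0.001, 0.163, 0.987, 0.0]
ft_force: [0.1, 0.2, -0.2]
gripper_width: 0.0724
```

```bash
python3 go.py .6235 -.1595 0; python3 look.py a16 225 180 300 120
```

```text
t 15.43 pos [ 0.6233 -0.1601  0.0049] jaw 1.243 tilt [-0.002  0.001 -1.   ] w 0.0724 F [ 0.1  0.2 -0.2] | shift cm [-0.    0.06  0.49] min rows 0.1
```

View pics/a16.png

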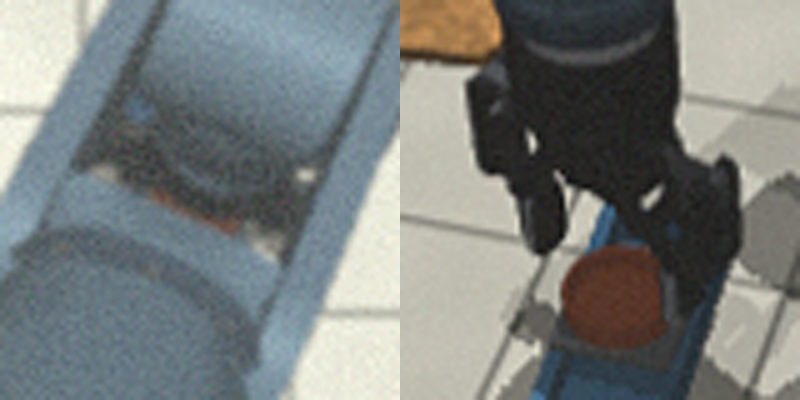

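Call:
{"method": "play_rows", "body": {
  "targets": [
    [0, 0, 0.4, 0],
    [0, 0, 0.3, 0],
    [0, 0, 0, 0]
  ]
}}

```text
t: 15.9
position: [0.6238, -0.1604, -0.0013]
eef_rot: [-0.0, 0.163, 0.987, 0.0]
ft_force: [0.7, 0.1, -1.0]
gripper_width: 0.0728
```

Call:
{"method": "play_rows", "body": {
  "targets": [
    [0, 0, 0, 0],
    [0, 0, 0, 0],
    [0, 0, 0, 0],
    [0, 0, 0, 0]
  ],
  "fingers": 0.0
}}

```text
t: 16.4
position: [0.6244, -0.1606, -0.0004]
eef_rot: [0.0, 0.163, 0.987, -0.0]
ft_force: [-1.7, 0.2, 4.7]
gripper_width: 0.0535
```

```bash
python3 look.py a17 225 180 300 120
```

```text
(no output)
```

View pics/a17.png

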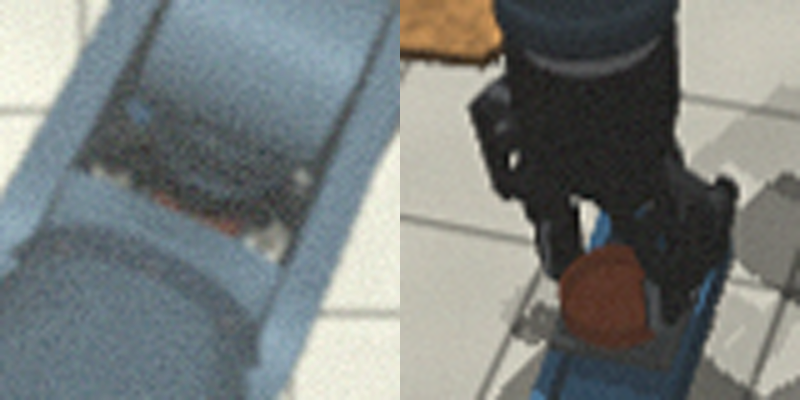

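Call:
{"method": "play_rows", "body": {
  "targets": [
    [0, 0, -0.3, 0],
    [0, 0, -0.7, 0],
    [0, 0, -1, 0],
    [0, 0, -1, 0],
    [0, 0, 0, 0]
  ]
}}

```text
t: 17.12
position: [0.6251, -0.1609, 0.0306]
eef_rot: [0.001, 0.163, 0.987, -0.0]
ft_force: [-0.2, -0.2, 0.3]
gripper_width: 0.0538
```

```bash
python3 look.py a18 225 180 300 120
```

```text
(no output)
```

View pics/a18.png

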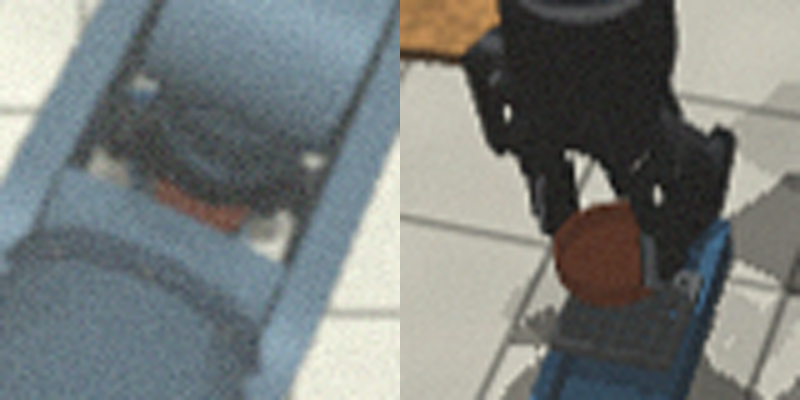

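Call:
{"method": "play_rows", "body": {
  "targets": [
    [0, 0, -2, 0],
    [0, 0, -2, 0],
    [0, 0, 0, 0]
  ]
}}

```text
t: 17.6
position: [0.6263, -0.1614, 0.0725]
eef_rot: [0.003, 0.163, 0.987, -0.001]
ft_force: [-0.2, 0.2, -0.3]
gripper_width: 0.0536
```

```bash
python3 look.py a19 225 160 300 120; python3 go.py .3993 -.3332 .07
```

```text
t 17.7 pos [ 0.6244 -0.1606  0.0698] jaw 1.243 tilt [ 0.001 -0.001 -1.   ] w 0.0541 F [-0.3  0.3 -0.9] | shift cm [ 15.76 -23.59  -0.04] min rows 5.7
```

View pics/a19.png

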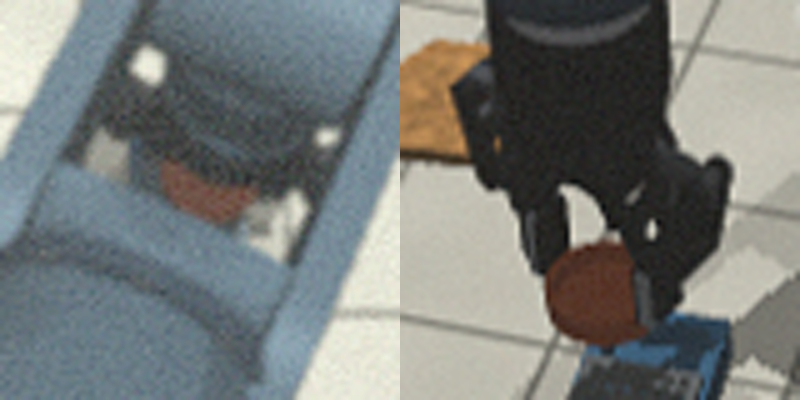

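```bash
python3 - <<'E'
from fit import *
cams.capture("scene")
a=cams.outline_of("scene","saucer_c")
for r in a[:2]:
    ys,xs=np.nonzero(r["pixels"]); print(r["conf"],xs.min(),xs.max(),ys.min(),ys.max(),len(xs))
for z in(.09,.1,.11):
    r=ren("scene",lift(M["saucer"],z),[.6235,-.1598,0])>.5; ys,xs=np.nonzero(r); print(z,xs.min(),xs.max(),ys.min(),ys.max(),r.sum())
E
```

```text
0.59 254 273 207 228 343
0.09 255 278 212 233 445
0.1 254 278 209 230 448
0.11 254 278 205 227 459
```

Call:
{"method": "play_rows", "body": {
  "targets": [
    [1.2, -1.8, 0, 0],
    [2.6, -3.9, 0, 0],
    [2.8, -4.2, 0, 0],
    [2.8, -4.2, 0, 0],
    [2.6, -3.9, 0, 0]
  ]
}}

```text
t: 18.42
position: [0.4497, -0.2931, 0.0684]
eef_rot: [-0.001, 0.163, 0.987, 0.0]
ft_force: [-0.7, -0.9, -0.2]
gripper_width: 0.0541
```

Call:
{"method": "play_rows", "body": {
  "targets": [
    [2.4, -3.6, 0, 0],
    [1.2, -1.8, 0, 0],
    [0, 0, 0, 0]
  ]
}}

```text
t: 18.8
position: [0.3989, -0.3326, 0.0685]
eef_rot: [-0.0, 0.165, 0.986, 0.0]
ft_force: [0.4, -0.4, -0.4]
gripper_width: 0.0538
```

```bash
python3 look.py a20 190 110 350 190 100; python3 go.py .3993 -.3332 -.0225
```

```text
t 18.9 pos [ 0.4005 -0.3316  0.0687] jaw 1.242 tilt [-0.     0.001 -1.   ] w 0.0538 F [ 0.1  0.8 -0.4] | shift cm [ 0.06 -0.2   9.12] min rows 1.8
```

View pics/a20.png

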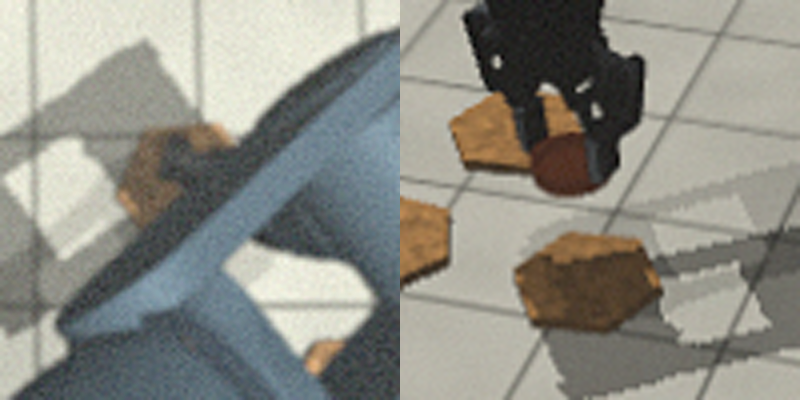

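Over the correct (leftmost) mat, crop (588,283). Lowering.

Call:
{"method": "play_rows", "body": {
  "targets": [
    [0, -0.2, 2, 0],
    [0, 0, 2.5, 0],
    [0, 0, 2, 0],
    [0, 0, 1, 0],
    [0, 0, 0, 0]
  ]
}}

```text
t: 19.52
position: [0.4004, -0.3328, -0.0066]
eef_rot: [-0.001, 0.163, 0.987, 0.001]
ft_force: [0.5, 0.3, -0.6]
gripper_width: 0.0541
```

```bash
python3 look.py a21 190 110 350 190 100; python3 go.py .3993 -.3332 -.0225; python3 - <<'E'
from fit import *
a=cams.outline_of("scene","saucer_c")
for r in a[:2]:
    ys,xs=np.nonzero(r["pixels"]); print(r["conf"],xs.min(),xs.max(),ys.min(),ys.max(),len(xs))
for z in(.01,.02,.03,.04):
    r=ren("scene",lift(M["saucer"],z),[.3993,-.333,0])>.5; ys,xs=np.nonzero(r); print(z,xs.min(),xs.max(),ys.min(),ys.max(),r.sum())
E
```

```text
t 19.62 pos [ 0.4009 -0.3339 -0.0054] jaw 1.244 tilt [ 0.001 -0.001 -1.   ] w 0.054 F [-0.4  0.4 -0.1] | shift cm [0.18 0.01 1.71] min rows 0.3 
0.59 225 240 165 180 202
0.01 226 245 169 184 280
0.02 226 245 166 182 286
0.03 225 245 163 179 289
0.04 225 244 160 176 289
```

View pics/a21.png

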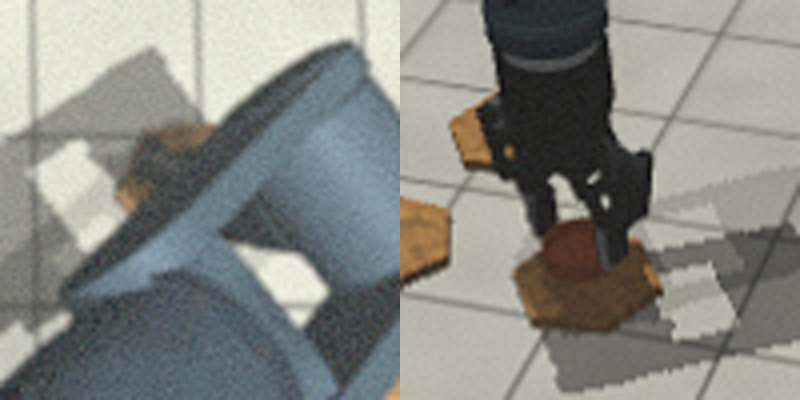

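Call:
{"method": "play_rows", "body": {
  "targets": [
    [0.1, 0, 0.6, 0],
    [0, 0, 0.4, 0],
    [0, 0, 0.2, 0],
    [0, 0, 0, 0]
  ]
}}

```text
t: 20.18
position: [0.3993, -0.3332, -0.0182]
eef_rot: [-0.0, 0.163, 0.987, 0.0]
ft_force: [-0.2, 0.4, -0.5]
gripper_width: 0.0539
```

Call:
{"method": "play_rows", "body": {
  "targets": [
    [0, 0, 0.15, 0],
    [0, 0, 0.1, 0],
    [0, 0, 0, 0]
  ]
}}

```text
t: 20.55
position: [0.3994, -0.3333, -0.0206]
eef_rot: [-0.0, 0.163, 0.987, 0.0]
ft_force: [0.6, 0.0, -0.3]
gripper_width: 0.0539
```

Call:
{"method": "play_rows", "body": {
  "targets": [
    [0, 0, 0.1, 0],
    [0, 0, 0, 0]
  ]
}}

```text
t: 20.8
position: [0.3994, -0.3333, -0.0216]
eef_rot: [-0.0, 0.163, 0.987, 0.0]
ft_force: [0.6, 0.0, -0.2]
gripper_width: 0.0537
```

Call:
{"method": "play_rows", "body": {
  "targets": [
    [0, 0, 0.1, 0],
    [0, 0, 0, 0]
  ]
}}

```text
t: 21.05
position: [0.3995, -0.3335, -0.0223]
eef_rot: [0.0, 0.163, 0.987, -0.0]
ft_force: [-0.7, 0.1, 2.6]
gripper_width: 0.0541
```

Call:
{"method": "play_rows", "body": {
  "targets": [
    [0, 0, 0.1, 0],
    [0, 0, 0, 0]
  ]
}}

```text
t: 21.3
position: [0.3995, -0.3335, -0.0224]
eef_rot: [-0.0, 0.163, 0.987, -0.0]
ft_force: [-3.7, 2.8, 12.0]
gripper_width: 0.0536
```

Call:
{"method": "play_rows", "body": {
  "targets": [
    [0, 0, -0.1, 0],
    [0, 0, 0, 0]
  ]
}}

```text
t: 21.55
position: [0.3996, -0.3335, -0.0223]
eef_rot: [0.0, 0.163, 0.987, -0.0]
ft_force: [-0.6, 0.5, 3.5]
gripper_width: 0.0537
```

Call:
{"method": "play_rows", "body": {
  "targets": [
    [0, 0, 0, 0],
    [0, 0, 0, 0],
    [0, 0, 0, 0],
    [0, 0, 0, 0]
  ],
  "fingers": -0.7
}}

```text
t: 22.05
position: [0.3994, -0.3333, -0.0226]
eef_rot: [-0.0, 0.163, 0.987, 0.0]
ft_force: [-0.3, 0.9, 0.0]
gripper_width: 0.0728
```

Call:
{"method": "play_rows", "body": {
  "targets": [
    [0, 0, -2, 0],
    [0, 0, -3, 0],
    [0, 0, -4, 0],
    [0, 0, -3, 0],
    [0, 0, 0, 0]
  ]
}}

```text
t: 22.68
position: [0.4008, -0.3351, 0.1002]
eef_rot: [0.002, 0.163, 0.987, -0.002]
ft_force: [-0.1, 0.3, 0.6]
gripper_width: 0.0726
```

```bash
python3 look.py a22 190 110 350 190 100; python3 - <<'E'
from fit import *
a=cams.outline_of("scene","saucer_c")
for r in a[:2]:
    ys,xs=np.nonzero(r["pixels"]); print(r["conf"],xs.min(),xs.max(),ys.min(),ys.max(),len(xs))
    print(fit([("scene",r["pixels"].astype(np.float32))],lift(M["saucer"],.01),(.3993,-.333,0),False))
# mesh/tray refits from scene (arm away?)
S={}
for c in("top","scene"):
    im=cams.capture(c); cv2.imwrite(f"pics/b_{c}.png",im[:,:,::-1])
    for n in("mesh_c","tray_c"):
        for r in cams.outline_of(c,n)[:2]:
            p=r["pixels"].astype(np.float32); ys,xs=np.nonzero(p); print(c,n,r["conf"],xs.mean(),ys.mean(),p.sum())
            if abs(back(c,[[xs.mean(),ys.mean()]],.02)[0,0]-.63)>.06: continue
            k=n[:-2]; parts=lift(M["mesh"],.026) if k=="mesh" else M["tray"]
            print(fit([(c,p)],parts,(.625,-.155,.06)))
E
python3 go.py .625 -.155 .1
```

```text
0.85 226 245 169 184 275
[ 0.3999 -0.3333  0.      0.9384]
0.36 249 290 220 275 1137
[ 0.3993 -0.333   0.      0.    ]
top mesh_c 0.58 335.6782945736434 162.96511627906978 258.0
[ 0.621  -0.1549  0.1253  0.6151]
top mesh_c 0.36 387.33181818181816 233.6681818181818 220.0
top tray_c 0.67 273.25130890052355 219.30366492146598 191.0
top tray_c 0.62 336.95314591700134 162.57831325301206 747.0
[ 0.6231 -0.1556  0.0578  0.6334]
scene mesh_c 0.83 269.8113553113553 241.75824175824175 546.0
[ 0.6215 -0.1568  0.0114  0.9274]
scene tray_c 0.81 269.82161687170475 250.81985940246045 1138.0
[ 0.6245 -0.1553  0.0569  0.6631]
t 23.12 pos [ 0.3991 -0.3329  0.0967] jaw 1.243 tilt [-0.001  0.001 -1.   ] w 0.0725 F [-0.6  0.7 -0.3] | shift cm [-15.66  24.12  -0.33] min rows 5.8
```

View pics/a22.png

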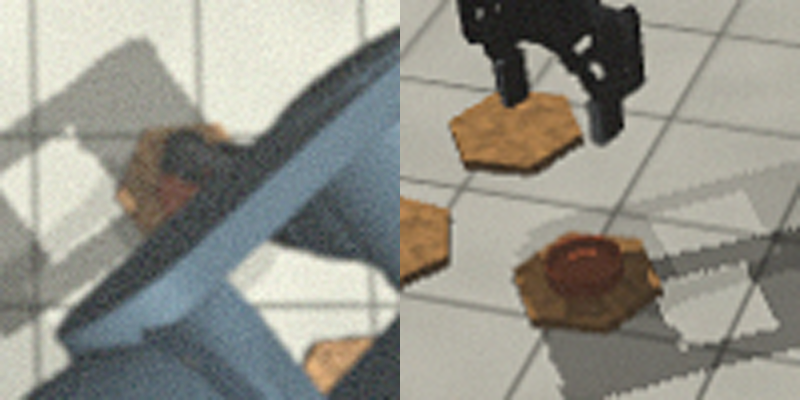

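```bash
python3 - <<'E'
import cv2,numpy as np
a=cv2.imread('pics/b_top.png')[130:195,305:370]; b=cv2.imread('pics/b_scene.png')[215:280,238:303]
a=np.clip(a.astype(float)*1.8,0,255).astype(np.uint8)
cv2.imwrite('pics/b_crop.png',cv2.hconcat([cv2.resize(x,(400,400),interpolation=2) for x in(a,b)]))
E
```

```text
(no output)
```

View pics/b_crop.png

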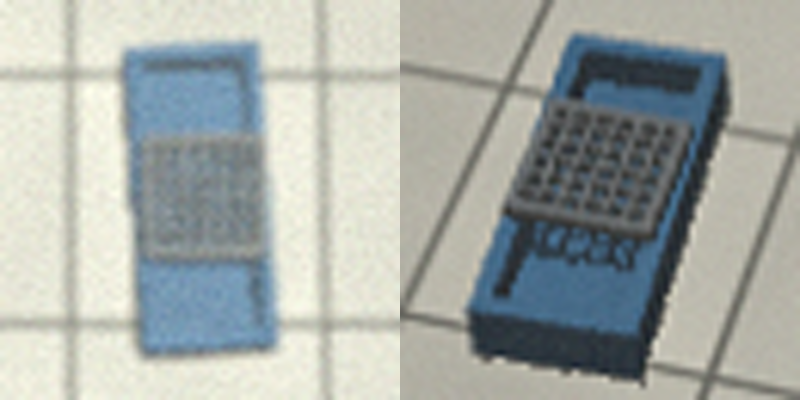

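```bash
python3 - <<'E'
from h import *
print(back("top",[[337.6,161.6]],.032))
# top corners of mesh & tray in crops scale 400/65
s=65/400
T=np.array([[140,133],[262,132],[268,258],[144,262]])*s+[305,130]-.5
print(back("top",T,.032)[:,:2])
S=(np.array([[552,97],[690,125],[655,232],[507,208]])-[400,0])*s+[238,215]-.5
print(back("scene",S,.032)[:,:2])
for c,Q in(("top",np.array([[125,43],[258,43],[274,345],[140,355]])*s+[305,130]-.5),):
    X=back(c,Q,.026); print(X[:,:2], X.mean(0))
Q=(np.array([[572,33],[728,52],[645,338],[470,310]])-[400,0])*s+[238,215]-.5
X=back("scene",Q,.026); print(X[:,:2], X.mean(0))
E
```

```text
[[ 0.62191147 -0.15730841  0.032     ]]
[[ 0.65348011 -0.12680808]
 [ 0.65418853 -0.18579042]
 [ 0.59248535 -0.18797449]
 [ 0.59040709 -0.12838673]]
[[ 0.59287792 -0.1862239 ]
 [ 0.5938859  -0.12798349]
 [ 0.65090773 -0.12482509]
 [ 0.65341826 -0.18408606]]
[[ 0.69960426 -0.12005797]
 [ 0.69990787 -0.18498435]
 [ 0.55118362 -0.19102694]
 [ 0.54625762 -0.12654389]] [ 0.62423834 -0.15565329  0.026     ]
[[ 0.55094201 -0.19222279]
 [ 0.54560013 -0.12653748]
 [ 0.6969119  -0.11478869]
 [ 0.70048846 -0.18293524]] [ 0.62348562 -0.15412105  0.026     ]
```

Call:
{"method": "play_rows", "body": {
  "targets": [
    [0, 0, 0, 0.17],
    [0, 0, 0, 0.18],
    [0, 0, 0, 0.18],
    [0, 0, 0, 0.18],
    [0, 0, 0, 0.18]
  ]
}}

```text
t: 23.75
position: [0.3993, -0.3332, 0.0971]
eef_rot: [-0.0, 0.574, 0.819, 0.0]
ft_force: [-0.5, -0.5, -0.2]
gripper_width: 0.0726
```

Call:
{"method": "play_rows", "body": {
  "targets": [
    [0, 0, 0, 0.17],
    [0, 0, 0, 0.158],
    [0, 0, 0, 0]
  ]
}}

```text
t: 24.12
position: [0.3993, -0.3332, 0.0972]
eef_rot: [-0.0, 0.698, 0.716, 0.0]
ft_force: [0.1, -0.4, -0.3]
gripper_width: 0.0722
```

```bash
python3 go.py .622 -.157 .1 .025
```

```text
t 24.12 pos [ 0.3993 -0.3332  0.0972] jaw 0.026 tilt [-0.  0. -1.] w 0.0722 F [ 0.1 -0.4 -0.3] | shift cm [17.03 22.72 -0.28] min rows 5.7  then turn rad 0.001 (after shift)
```

Call:
{"method": "play_rows", "body": {
  "targets": [
    [1.5, 2, 0, 0],
    [3, 4, 0, 0],
    [3, 4, 0, 0],
    [3, 4, 0, 0],
    [3, 4, 0, 0]
  ]
}}

```text
t: 24.75
position: [0.5772, -0.1928, 0.0973]
eef_rot: [-0.0, 0.697, 0.717, -0.0]
ft_force: [0.8, -0.5, -0.2]
gripper_width: 0.0729
```

Call:
{"method": "play_rows", "body": {
  "targets": [
    [2.5, 3.4, 0, 0],
    [1.03, 1.32, 1, 0],
    [0, 0, 3, 0],
    [0, 0, 2, 0],
    [0, 0, 0, 0]
  ]
}}

```text
t: 25.38
position: [0.6199, -0.1571, 0.0348]
eef_rot: [-0.002, 0.698, 0.716, -0.001]
ft_force: [-0.1, -0.6, 0.6]
gripper_width: 0.0726
```

```bash
python3 go.py .622 -.157 -.02 .025;python3 look.py a23 225 180 300 120
```

```text
t 25.38 pos [ 0.6199 -0.1571  0.0348] jaw 0.025 tilt [-0.005  0.002 -1.   ] w 0.0726 F [-0.1 -0.6  0.6] | shift cm [-0.01  0.24  5.48] min rows 1.1  then turn rad 0.000 (after shift)
```

View pics/a23.png

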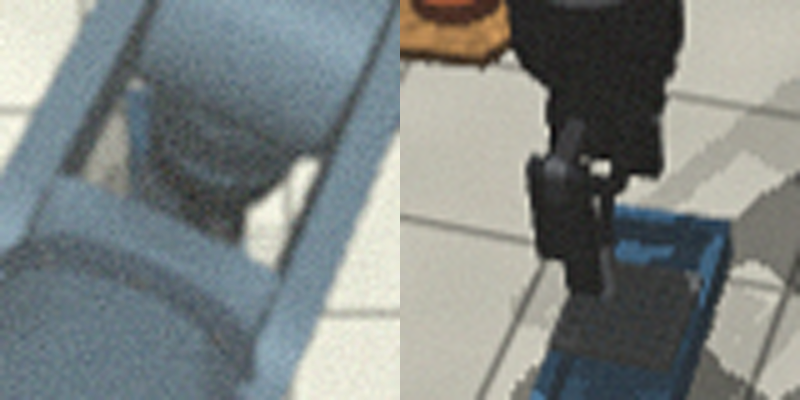

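Call:
{"method": "play_rows", "body": {
  "targets": [
    [0, 0, 1.5, 0],
    [0, 0, 1, 0],
    [0, 0, 0.5, 0],
    [0, 0, 0, 0],
    [0, 0, 0, 0]
  ]
}}

```text
t: 26.1
position: [0.6226, -0.1575, 0.0078]
eef_rot: [0.0, 0.698, 0.716, 0.0]
ft_force: [1.0, -0.0, 0.2]
gripper_width: 0.0726
```

```bash
python3 go.py .622 -.157 -.02 .025;python3 look.py a24 235 200 300 120 60
```

```text
t 26.1 pos [ 0.6226 -0.1575  0.0078] jaw 0.025 tilt [ 0.001 -0.    -1.   ] w 0.0726 F [ 1.  -0.   0.2] | shift cm [ 0.05 -0.06  2.78] min rows 0.6  then turn rad 0.000 (after shift)
```

View pics/a24.png

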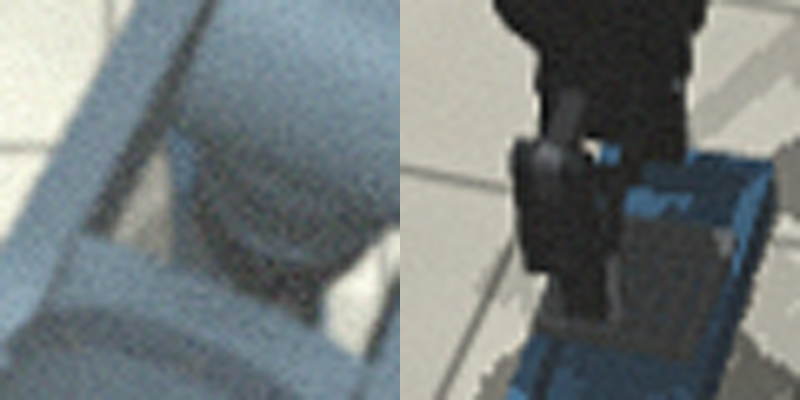

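```bash
python3 - <<'E'
from h import *
f=lambda P:(np.round((proj("scene",[P])[0]-[235,200]+.5)/.15+[400,0]))
for z in(.032,.05): print(z,[f([.622+d*1,-.157+d*.025,z]) for d in(-.043,0,.0363,.0509)])
print([f([.622+a,-.157+b,.032]) for a,b in((.03,.03),(.03,-.03),(-.03,-.03),(-.03,.03))])
E
```

```text
0.032 [array([668., 192.]), array([635., 276.]), array([606., 350.]), array([594., 381.])]
0.05 [array([666., 159.]), array([632., 242.]), array([602., 316.]), array([590., 347.])]
[array([689., 352.]), array([530., 321.]), array([583., 203.]), array([738., 232.])]
```

Call:
{"method": "play_rows", "body": {
  "targets": [
    [0, 0, 1, 0],
    [0, 0, 0.8, 0],
    [0, 0, 0.5, 0],
    [0, 0, 0, 0]
  ]
}}

```text
t: 26.7
position: [0.6217, -0.1571, -0.0164]
eef_rot: [-0.001, 0.698, 0.716, -0.0]
ft_force: [0.1, 0.5, -0.3]
gripper_width: 0.0725
```

```bash
python3 go.py .622 -.157 -.02 .025;python3 look.py a25 235 200 300 120 60
```

```text
t 26.7 pos [ 0.6217 -0.1571 -0.0164] jaw 0.025 tilt [-0.001  0.001 -1.   ] w 0.0725 F [ 0.1  0.5 -0.3] | shift cm [0.01 0.03 0.36] min rows 0.1  then turn rad 0.000 (after shift)
```

View pics/a25.png

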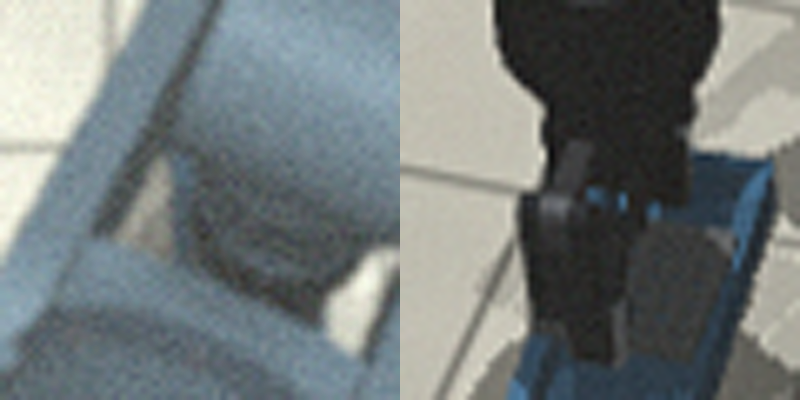

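Call:
{"method": "play_rows", "body": {
  "targets": [
    [0, 0, 0.4, 0],
    [0, 0, 0.3, 0],
    [0, 0, 0.2, 0],
    [0, 0, 0, 0]
  ]
}}

```text
t: 27.3
position: [0.6221, -0.1573, -0.0248]
eef_rot: [-0.0, 0.698, 0.716, -0.0]
ft_force: [0.2, -0.5, -0.6]
gripper_width: 0.0729
```

```bash
python3 go.py .622 -.157 -.02 .025;python3 look.py a26 235 200 300 120 60
```

```text
t 27.3 pos [ 0.6221 -0.1573 -0.0248] jaw 0.025 tilt [-0.  0. -1.] w 0.0729 F [ 0.2 -0.5 -0.6] | shift cm [ 0.03 -0.01 -0.48] min rows 0.1  then turn rad 0.000 (after shift)
```

View pics/a26.png

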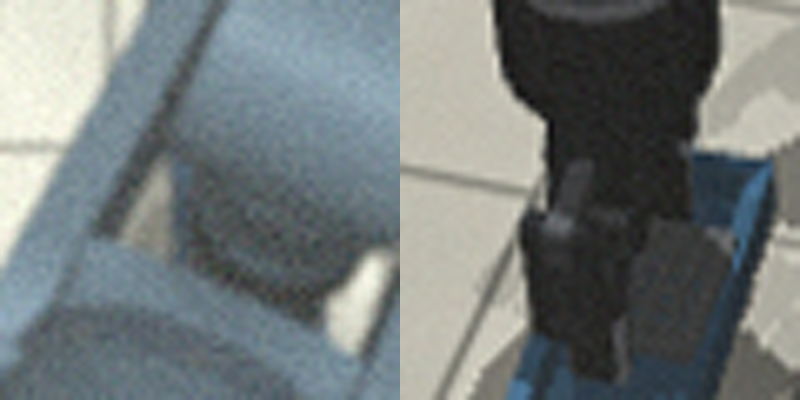

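Call:
{"method": "play_rows", "body": {
  "targets": [
    [0, 0, 0, 0],
    [0, 0, 0, 0],
    [0, 0, 0, 0],
    [0, 0, 0, 0]
  ],
  "fingers": -0.1,
  "squeeze": 30
}}

```text
t: 27.9
position: [0.6227, -0.1576, -0.0241]
eef_rot: [0.0, 0.698, 0.716, 0.0]
ft_force: [0.4, -0.2, 2.9]
gripper_width: 0.0589
```

Call:
{"method": "play_rows", "body": {
  "targets": [
    [0, 0, -0.3, 0],
    [0, 0, -0.7, 0],
    [0, 0, -1, 0],
    [0, 0, -1, 0],
    [0, 0, 0, 0]
  ]
}}

```text
t: 28.52
position: [0.6234, -0.1579, 0.0071]
eef_rot: [0.001, 0.698, 0.716, 0.0]
ft_force: [-0.3, 0.3, -0.7]
gripper_width: 0.0592
```

```bash
python3 look.py a27 235 200 300 120 60
```

```text
(no output)
```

View pics/a27.png

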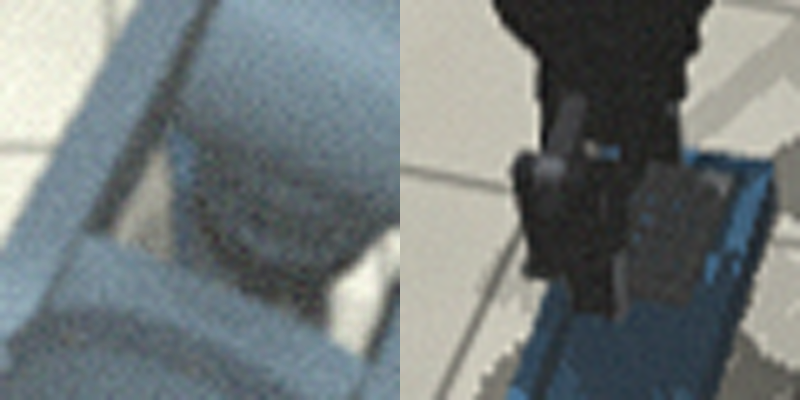

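Call:
{"method": "play_rows", "body": {
  "targets": [
    [0, 0, -1.5, 0],
    [0, 0, -2, 0],
    [0, 0, -1.5, 0],
    [0, 0, 0, 0]
  ]
}}

```text
t: 29.12
position: [0.6239, -0.1581, 0.0581]
eef_rot: [0.002, 0.698, 0.716, 0.001]
ft_force: [-0.1, 0.2, -1.1]
gripper_width: 0.0591
```

Call:
{"method": "play_rows", "body": {
  "targets": [
    [0, 0, 0, 0.12],
    [0, 0, 0, 0.12],
    [0, 0, 0, 0.12],
    [0, 0, 0, 0.12],
    [0, 0, 0, 0]
  ]
}}

```text
t: 29.75
position: [0.6219, -0.1572, 0.055]
eef_rot: [-0.0, 0.848, 0.53, -0.0]
ft_force: [0.5, 0.4, -0.6]
gripper_width: 0.0592
```

```bash
python3 look.py a28 225 160 295 120 100; python3 go.py .6185 .1555 .057 -.455
```

```text
t 29.85 pos [ 0.622  -0.1573  0.0551] jaw -0.453 tilt [-0.001  0.    -1.   ] w 0.0594 F [ 0.6 -0.6  0.8] | shift cm [ 27.97 -14.    -0.18] min rows 6.3  then turn rad 0.002 (after shift)
```

View pics/a28.png

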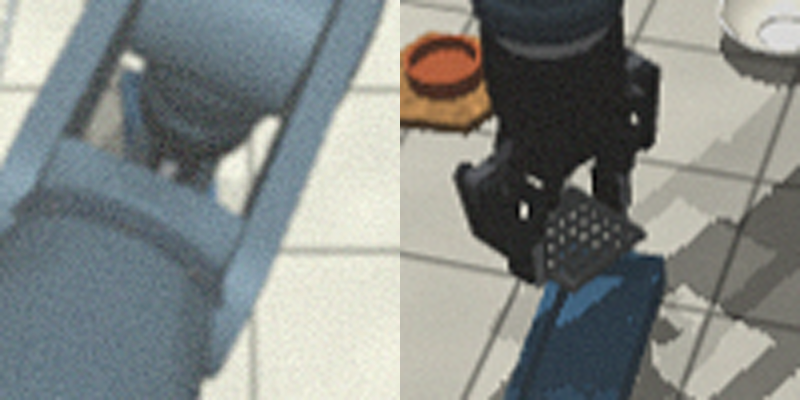

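Call:
{"method": "play_rows", "body": {
  "targets": [
    [1.6, -0.8, 0, 0],
    [3.6, -1.8, 0, 0],
    [4, -2, 0, 0],
    [4, -2, 0, 0],
    [4, -2, 0, 0]
  ]
}}

```text
t: 30.48
position: [0.6201, 0.0375, 0.0556]
eef_rot: [-0.0, 0.848, 0.53, 0.0]
ft_force: [0.0, 0.3, 0.2]
gripper_width: 0.0592
```

Call:
{"method": "play_rows", "body": {
  "targets": [
    [4, -2, 0, 0],
    [3.6, -1.8, 0, 0],
    [2, -1, 0, 0],
    [1.1, -0.6, 0, 0],
    [0, 0, 0, 0]
  ]
}}

```text
t: 31.1
position: [0.6191, 0.1549, 0.0554]
eef_rot: [0.0, 0.848, 0.53, -0.0]
ft_force: [-0.5, -0.3, 0.6]
gripper_width: 0.0591
```

```bash
python3 look.py a29 355 200 190 120 90; python3 go.py .6185 .1555 -.025 -.455
python3 - <<'E'
from fit import *
cams.capture("scene")
for r in cams.outline_of("scene","mesh_c")[:3]:
    p=r["pixels"]; ys,xs=np.nonzero(p); print(r["conf"],xs.min(),xs.max(),ys.min(),ys.max(),len(xs))
for z in(.09,.1,.11):
    r=ren("scene",lift(M["mesh"],z),[.6185,.1555,-.455])>.5; ys,xs=np.nonzero(r); print(z,xs.min(),xs.max(),ys.min(),ys.max(),r.sum())
E
```

```text
t 31.2 pos [0.6193 0.1537 0.0554] jaw -0.456 tilt [-0. -0. -1.] w 0.0595 F [-0.5  0.   1. ] | shift cm [ 0.13 -0.15  8.04] min rows 1.6  then turn rad -0.001 (after shift)
0.67 400 421 234 257 318
0.09 384 421 233 261 613
0.1 384 421 230 259 621
0.11 385 422 227 256 625
```

View pics/a29.png

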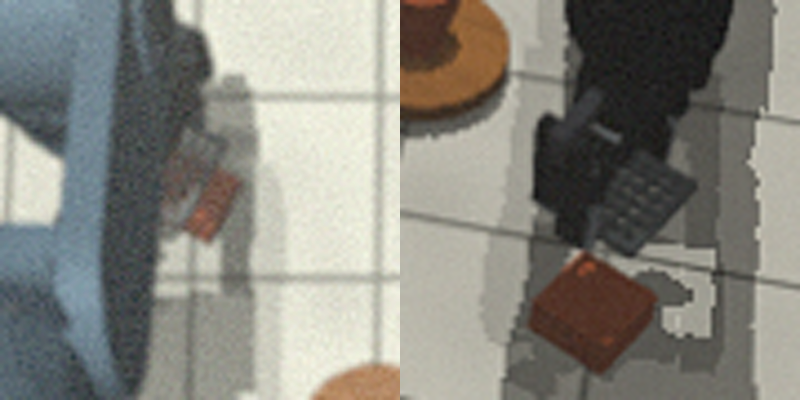

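Call:
{"method": "play_rows", "body": {
  "targets": [
    [0, 0, 2, 0],
    [0, 0, 2, 0],
    [0.1, -0.1, 1.5, 0],
    [0, 0, 0.8, 0],
    [0, 0, 0, 0]
  ]
}}

```text
t: 31.92
position: [0.618, 0.1561, -0.0086]
eef_rot: [-0.0, 0.848, 0.529, -0.001]
ft_force: [-0.0, -0.6, -0.7]
gripper_width: 0.0597
```

```bash
python3 look.py a30 370 230 200 130 60; python3 go.py .6185 .1555 -.0265 -.455
```

```text
t 32.02 pos [ 0.6192  0.1562 -0.0071] jaw -0.455 tilt [ 0.001  0.    -1.   ] w 0.0591 F [-0.2 -0.1  0.2] | shift cm [-0.09 -0.04  1.94] min rows 0.4  then turn rad 0.000 (after shift)
```

View pics/a30.png

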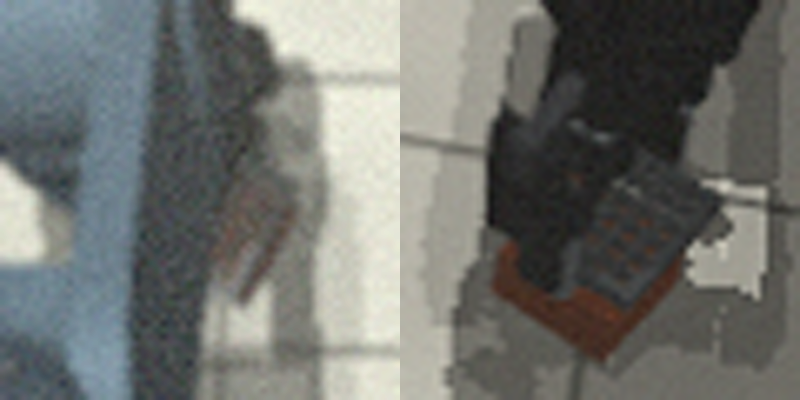

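Call:
{"method": "play_rows", "body": {
  "targets": [
    [-0.05, 0, 0.5, 0],
    [0, 0, 0.5, 0],
    [0, 0, 0.3, 0],
    [0, 0, 0, 0]
  ]
}}

```text
t: 32.52
position: [0.6182, 0.1556, -0.0209]
eef_rot: [-0.0, 0.848, 0.529, -0.0]
ft_force: [-0.4, -0.4, -0.6]
gripper_width: 0.0587
```

Call:
{"method": "play_rows", "body": {
  "targets": [
    [0, 0, 0.2, 0],
    [0, 0, 0.1, 0],
    [0, 0, 0, 0]
  ]
}}

```text
t: 32.9
position: [0.6184, 0.1556, -0.0236]
eef_rot: [-0.0, 0.848, 0.529, -0.0]
ft_force: [-0.2, -0.8, -0.1]
gripper_width: 0.0588
```

Call:
{"method": "play_rows", "body": {
  "targets": [
    [0, 0, 0.1, 0],
    [0, 0, 0, 0]
  ]
}}

```text
t: 33.15
position: [0.6184, 0.1556, -0.0246]
eef_rot: [-0.0, 0.848, 0.529, -0.0]
ft_force: [-0.5, 0.4, 0.6]
gripper_width: 0.0589
```

```bash
python3 look.py a31 370 230 200 130 60; python3 go.py .6185 .1555 -.0265 -.455
```

```text
t 33.25 pos [ 0.6185  0.1556 -0.0245] jaw -0.455 tilt [ 0.  0. -1.] w 0.0591 F [ 0.   0.5 -1.1] | shift cm [-0.01  0.01  0.2 ] min rows 0.0  then turn rad -0.000 (after shift)
```

View pics/a31.png

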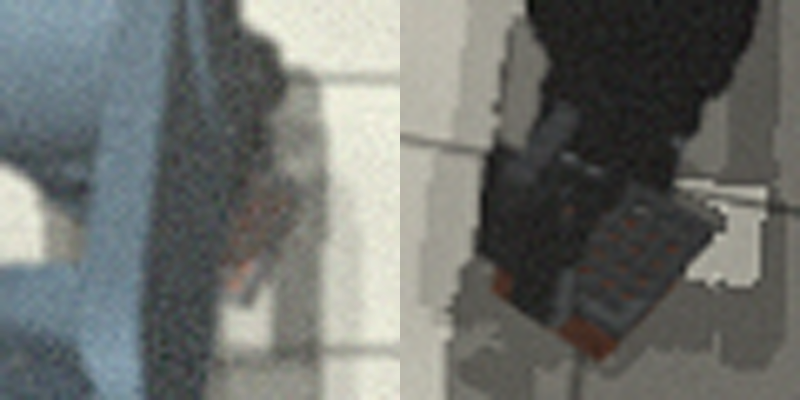

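Call:
{"method": "play_rows", "body": {
  "targets": [
    [0, 0, 0.1, 0],
    [0, 0, 0, 0]
  ]
}}

```text
t: 33.5
position: [0.6184, 0.1556, -0.0256]
eef_rot: [-0.0, 0.848, 0.529, -0.0]
ft_force: [-1.2, 0.6, -0.5]
gripper_width: 0.0593
```

Call:
{"method": "play_rows", "body": {
  "targets": [
    [0, 0, 0.1, 0],
    [0, 0, 0, 0]
  ]
}}

```text
t: 33.75
position: [0.6186, 0.1556, -0.0261]
eef_rot: [0.0, 0.848, 0.529, 0.0]
ft_force: [-1.4, -0.8, 4.0]
gripper_width: 0.0591
```

Call:
{"method": "play_rows", "body": {
  "targets": [
    [0, 0, 0.1, 0],
    [0, 0, 0, 0]
  ]
}}

```text
t: 34.0
position: [0.6186, 0.1556, -0.0262]
eef_rot: [0.0, 0.848, 0.529, -0.0]
ft_force: [-5.2, -0.2, 10.4]
gripper_width: 0.0593
```

Call:
{"method": "play_rows", "body": {
  "targets": [
    [0, 0, -0.1, 0],
    [0, 0, 0, 0]
  ]
}}

```text
t: 34.25
position: [0.6187, 0.1556, -0.0261]
eef_rot: [0.0, 0.848, 0.529, 0.0]
ft_force: [-2.0, 0.1, 4.5]
gripper_width: 0.0589
```

Call:
{"method": "play_rows", "body": {
  "targets": [
    [0, 0, 0, 0],
    [0, 0, 0, 0],
    [0, 0, 0, 0],
    [0, 0, 0, 0]
  ],
  "fingers": -0.8
}}

```text
t: 34.75
position: [0.6184, 0.1556, -0.0267]
eef_rot: [-0.0, 0.848, 0.529, -0.0]
ft_force: [-0.3, -0.2, 1.4]
gripper_width: 0.0769
```

Call:
{"method": "play_rows", "body": {
  "targets": [
    [0, 0, -1, 0],
    [0, 0, -2, 0],
    [0, 0, -4, 0],
    [0, 0, -4, 0],
    [0, 0, 0, 0]
  ]
}}

```text
t: 35.38
position: [0.6224, 0.156, 0.09]
eef_rot: [0.002, 0.848, 0.529, 0.004]
ft_force: [1.0, 0.7, 1.1]
gripper_width: 0.0764
```

```bash
python3 look.py a32 370 230 200 130 60; python3 - <<'E'
from fit import *
for r in cams.outline_of("scene","mesh_c")[:3]:
    p=r["pixels"]; ys,xs=np.nonzero(p); print(r["conf"],xs.min(),xs.max(),ys.min(),ys.max(),len(xs))
    print(fit([("scene",p.astype(np.float32))],lift(M["mesh"],.024),(.6185,.1555,-.455)))
E
python3 go.py .624 -.155 .1 1.627
```

```text
0.56 383 416 252 280 569
[ 0.6196  0.1566 -0.4848  0.9519]
0.49 226 245 169 185 249
[ 0.6185  0.1555 -0.455   0.    ]
t 35.52 pos [0.6182 0.1556 0.0838] jaw -0.455 tilt [ 0.  0. -1.] w 0.0766 F [0.8 0.2 0.5] | shift cm [-27.65  14.17  -1.62] min rows 6.2  then turn rad 1.060 (after shift)
```

View pics/a32.png

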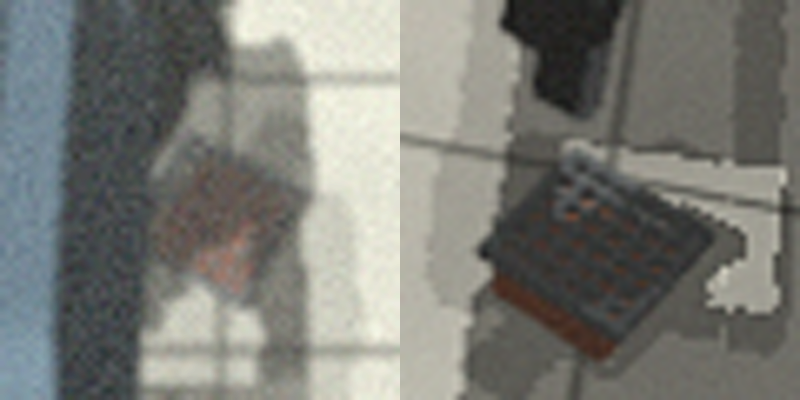

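```bash
python3 - <<'E'
from fit import *
for c in("top","scene"):
    im=cams.capture(c); cv2.imwrite(f"pics/c_{c}.png",im[:,:,::-1])
    for r in cams.outline_of(c,"tray_c")[:2]:
        p=r["pixels"].astype(np.float32); ys,xs=np.nonzero(p); print(c,r["conf"],xs.mean(),ys.mean(),p.sum())
        if abs(back(c,[[xs.mean(),ys.mean()]],.02)[0,1]+.155)>.05: continue
        print(fit([(c,p)],M["tray"],(.624,-.155,.057)))
E
```

```text
top 0.97 336.73022847100174 162.2970123022847 1138.0
[ 0.6238 -0.1561  0.0443  0.9618]
scene 0.63 479.4544630720435 225.52786588128683 2207.0
scene 0.61 269.9533376539209 247.9053791315619 1543.0
[ 0.6231 -0.1558  0.0635  0.9621]
```

Call:
{"method": "play_rows", "body": {
  "targets": [
    [0, 0, 0, 0.17],
    [0, 0, 0, 0.18],
    [0, 0, 0, 0.18],
    [0, 0, 0, 0.18],
    [0, 0, 0, 0.18]
  ],
  "fingers": -1
}}

```text
t: 36.35
position: [0.6179, 0.1556, 0.0825]
eef_rot: [-0.0, 0.994, 0.11, -0.001]
ft_force: [0.1, -0.1, 0.2]
gripper_width: 0.0854
```

Call:
{"method": "play_rows", "body": {
  "targets": [
    [0, 0, 0, 0.17],
    [0, 0, 0, 0]
  ]
}}

```text
t: 36.6
position: [0.6179, 0.1556, 0.0826]
eef_rot: [0.0, 1.0, 0.029, -0.001]
ft_force: [0.6, -0.1, -0.8]
gripper_width: 0.0855
```

```bash
python3 go.py .624 -.155 .084 1.627
```

```text
t 36.6 pos [0.6179 0.1556 0.0826] jaw -1.513 tilt [-0.002 -0.    -1.   ] w 0.0855 F [ 0.6 -0.1 -0.8] | shift cm [-1.17 31.04 -0.14] min rows 6.2  then turn rad 0.001 (after shift)
```

Call:
{"method": "play_rows", "body": {
  "targets": [
    [-0.1, 2, 0, 0],
    [-0.2, 4.5, 0, 0],
    [-0.2, 5, 0, 0],
    [-0.2, 5, 0, 0],
    [-0.2, 5, 0, 0]
  ]
}}

```text
t: 37.22
position: [0.621, -0.0624, 0.0834]
eef_rot: [0.0, 1.0, 0.029, -0.0]
ft_force: [0.3, 0.5, 1.5]
gripper_width: 0.0855
```

Call:
{"method": "play_rows", "body": {
  "targets": [
    [-0.2, 5, 0, 0],
    [0, 3.2, 0, 0],
    [0, 1.4, 1, 0],
    [0, 0, 2, 0],
    [0, 0, 0, 0]
  ]
}}

```text
t: 37.85
position: [0.6223, -0.1533, 0.0499]
eef_rot: [-0.002, 1.0, 0.029, -0.003]
ft_force: [-0.7, 1.2, 0.1]
gripper_width: 0.0856
```

```bash
python3 go.py .6235 -.156 -.03 1.625; python3 look.py a33 225 180 300 120
```

```text
t 37.85 pos [ 0.6223 -0.1533  0.0499] jaw -1.514 tilt [-0.006  0.003 -1.   ] w 0.0856 F [-0.7  1.2  0.1] | shift cm [0.15 0.3  7.99] min rows 1.6  then turn rad 0.003 (after shift)
```

View pics/a33.png

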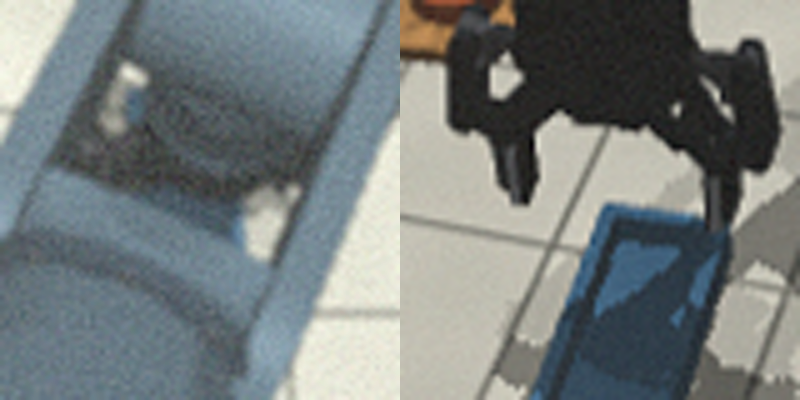

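Call:
{"method": "play_rows", "body": {
  "targets": [
    [0, 0, 2, 0],
    [0, 0, 1.5, 0],
    [0, 0, 1, 0],
    [0, 0, 0, 0],
    [0, 0, 0, 0]
  ]
}}

```text
t: 38.58
position: [0.6252, -0.1557, 0.0088]
eef_rot: [0.0, 1.0, 0.028, 0.0]
ft_force: [0.1, -1.1, 0.2]
gripper_width: 0.0855
```

```bash
python3 go.py .6235 -.156 -.03 1.625; python3 - <<'E'
from h import *
im=cams.capture("scene")[:,:,::-1].copy(); x0,y0=225,190
im=cv2.resize(im[y0:y0+80,x0:x0+80],(600,600),interpolation=2)
j=np.array([np.cos(1.627),np.sin(1.627),0]); i=np.array([-j[1],j[0],0])
o=arm.get_obs()["position"]; c=np.array([o[0],o[1],0])
for z,col in((.044,(0,255,0)),(.05,(0,255,255)),(.0,(255,0,255))):
  for s in(-.0425,.0425):
   for k in(-.011,.011):
    p=(proj("scene",[c+s*j+k*i+[0,0,z]])[0]-[x0,y0]+.5)*7.5
    cv2.circle(im,tuple(int(v) for v in p),3,col,-1)
cv2.imwrite("pics/a34.png",im)
E
```

```text
t 38.58 pos [ 0.6252 -0.1557  0.0088] jaw -1.515 tilt [ 0.001 -0.    -1.   ] w 0.0855 F [ 0.1 -1.1  0.2] | shift cm [-0.17  0.02  3.88] min rows 0.8  then turn rad 0.002 (after shift)
```

View pics/a34.png

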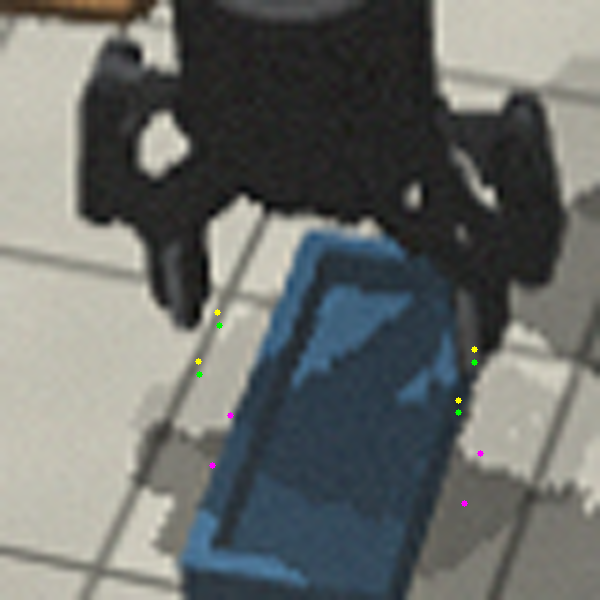

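Call:
{"method": "play_rows", "body": {
  "targets": [
    [-0.15, 0, 1, 0],
    [0, 0, 1, 0],
    [0, 0, 0.8, 0],
    [0, 0, 0.4, 0],
    [0, 0, 0, 0]
  ]
}}

```text
t: 39.25
position: [0.623, -0.1554, -0.0241]
eef_rot: [-0.0, 1.0, 0.028, -0.0]
ft_force: [0.2, 0.3, -0.9]
gripper_width: 0.0853
```

```bash
python3 go.py .6235 -.156 -.03 1.625; python3 - <<'E'
from h import *
im=cams.capture("scene")[:,:,::-1].copy(); x0,y0=225,190
im=cv2.resize(im[y0:y0+80,x0:x0+80],(600,600),interpolation=2)
cv2.imwrite("pics/a35.png",im)
E
```

```text
t 39.25 pos [ 0.623  -0.1554 -0.0241] jaw -1.515 tilt [-0.001  0.    -1.   ] w 0.0853 F [ 0.2  0.3 -0.9] | shift cm [0.04 0.06 0.59] min rows 0.1  then turn rad 0.002 (after shift)
```

View pics/a35.png

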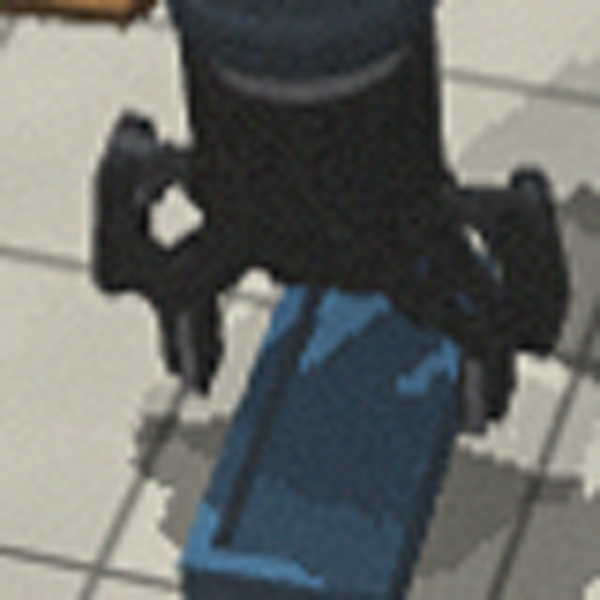

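Call:
{"method": "play_rows", "body": {
  "targets": [
    [0, -0.1, 0.4, 0],
    [0, 0, 0.3, 0],
    [0, 0, 0.2, 0],
    [0, 0, 0, 0]
  ]
}}

```text
t: 39.8
position: [0.6231, -0.1545, -0.0328]
eef_rot: [-0.0, 1.0, 0.028, -0.0]
ft_force: [0.5, -0.4, -0.4]
gripper_width: 0.0855
```

```bash
python3 go.py .6235 -.156 -.03 1.625; python3 - <<'E'
from h import *
im=cams.capture("scene")[:,:,::-1].copy(); x0,y0=225,190
im=cv2.resize(im[y0:y0+80,x0:x0+80],(600,600),interpolation=2)
cv2.imwrite("pics/a36.png",im)
E
```

```text
t 39.8 pos [ 0.6231 -0.1545 -0.0328] jaw -1.515 tilt [-0.  0. -1.] w 0.0855 F [ 0.5 -0.4 -0.4] | shift cm [ 0.03  0.15 -0.28] min rows 0.1  then turn rad 0.002 (after shift)
```

View pics/a36.png

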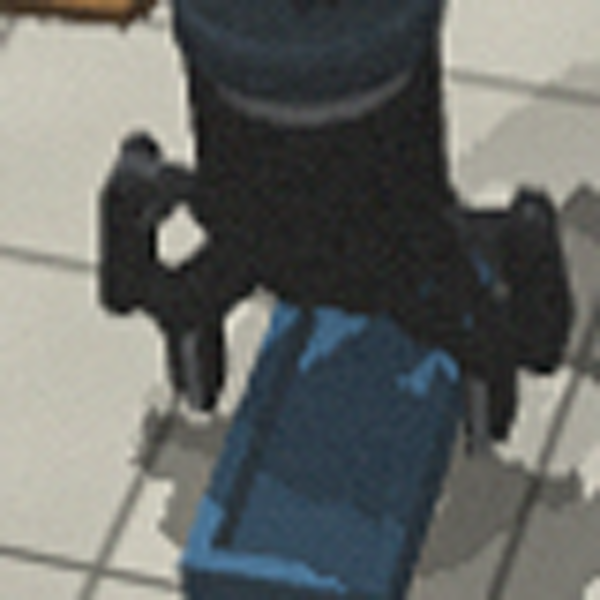

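Call:
{"method": "play_rows", "body": {
  "targets": [
    [0, 0, 0.4, 0],
    [0, 0, 0.3, 0],
    [0, 0, 0.1, 0],
    [0, 0, 0, 0]
  ]
}}

```text
t: 40.35
position: [0.6232, -0.1545, -0.0407]
eef_rot: [-0.0, 1.0, 0.028, -0.0]
ft_force: [-0.2, 0.1, 0.1]
gripper_width: 0.0856
```

Call:
{"method": "play_rows", "body": {
  "targets": [
    [0, 0, 0, 0],
    [0, 0, 0, 0],
    [0, 0, 0, 0],
    [0, 0, 0, 0]
  ],
  "fingers": -0.3,
  "squeeze": 50
}}

```text
t: 40.85
position: [0.6237, -0.1548, -0.04]
eef_rot: [0.0, 1.0, 0.028, 0.0]
ft_force: [-0.1, -0.3, 4.2]
gripper_width: 0.0652
```

```bash
python3 go.py .6235 -.156 -.03 1.625; python3 - <<'E'
from h import *
im=cams.capture("scene")[:,:,::-1].copy(); x0,y0=225,190
im=cv2.resize(im[y0:y0+80,x0:x0+80],(600,600),interpolation=2)
cv2.imwrite("pics/a37.png",im)
E
```

```text
t 40.85 pos [ 0.6237 -0.1548 -0.04  ] jaw -1.515 tilt [ 0.001 -0.    -1.   ] w 0.0652 F [-0.1 -0.3  4.2] | shift cm [-0.03  0.12 -1.  ] min rows 0.2  then turn rad 0.002 (after shift)
```

View pics/a37.png

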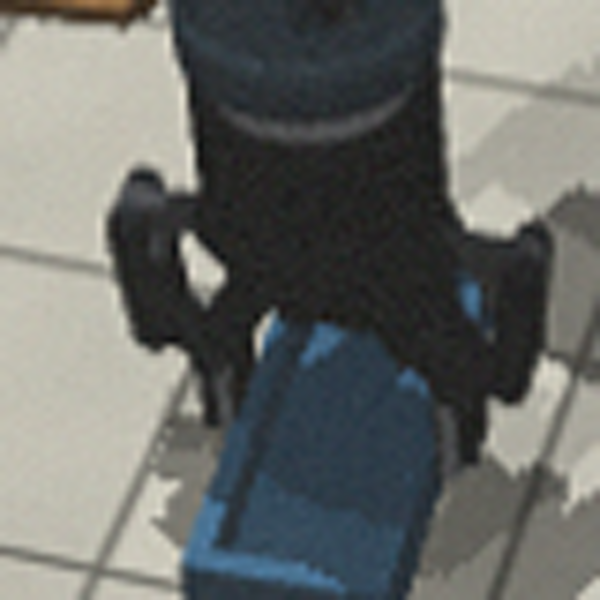

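Call:
{"method": "play_rows", "body": {
  "targets": [
    [0, 0, 0, 0],
    [0, 0, -0.5, 0],
    [0, 0, -1, 0],
    [0, 0, -1.5, 0],
    [0, 0, 0, 0]
  ],
  "squeeze": 80
}}

```text
t: 41.52
position: [0.6248, -0.1553, -0.0083]
eef_rot: [0.001, 1.0, 0.028, 0.002]
ft_force: [0.0, -0.8, -1.9]
gripper_width: 0.0643
```

```bash
python3 look.py a38 225 190 300 120; python3 - <<'E'
from fit import *
for r in cams.outline_of("scene","tray_c")[:2]:
    ys,xs=np.nonzero(r["pixels"]); print(r["conf"],xs.min(),xs.max(),ys.min(),ys.max(),len(xs))
for z in(.02,.03,.04):
    r=ren("scene",lift(M["tray"],z),[.6235,-.155,.057])>.5; ys,xs=np.nonzero(r); print(z,xs.min(),xs.max(),ys.min(),ys.max(),r.sum())
E
```

```text
0.91 249 289 219 267 1106
0.02 248 290 215 270 1613
0.03 248 290 212 267 1624
0.04 247 290 209 265 1648
```

View pics/a38.png

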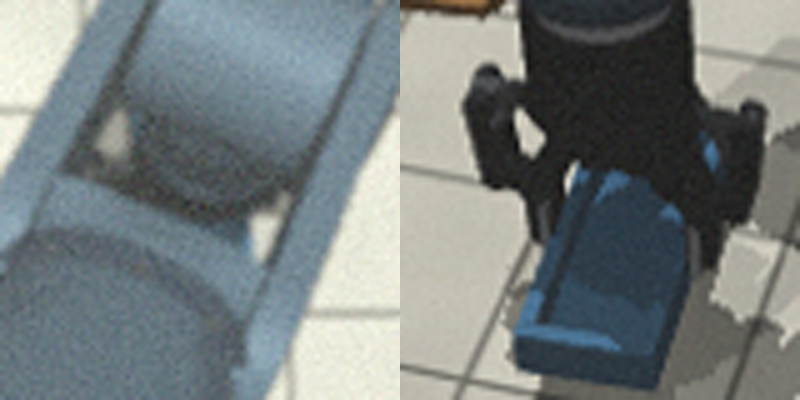

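Call:
{"method": "play_rows", "body": {
  "targets": [
    [0, 0, -1.5, 0],
    [0, 0, -2, 0],
    [0, 0, -2.5, 0],
    [0, 0, -2, 0],
    [0, 0, -1, 0]
  ]
}}

```text
t: 42.3
position: [0.6243, -0.155, 0.082]
eef_rot: [0.001, 1.0, 0.028, 0.001]
ft_force: [0.3, -0.3, -1.4]
gripper_width: 0.0643
```

Call:
{"method": "play_rows", "body": {
  "targets": [
    [0, 0, 0, -0.06],
    [0, 0, 0, -0.1],
    [0, 0, 0, -0.1],
    [0, 0, 0, -0.06],
    [0, 0, 0, 0]
  ]
}}

```text
t: 42.92
position: [0.6229, -0.1545, 0.0793]
eef_rot: [-0.0, 0.982, 0.186, -0.0]
ft_force: [0.0, -0.6, -2.1]
gripper_width: 0.0647
```

```bash
python3 go.py .4215 .342 .08 -1.194; python3 - <<'E'
from h import *
print(back("top",[[125,165]],.1),back("scene",[[526,262]],.1))
E
```

```text
t 42.92 pos [ 0.6229 -0.1545  0.0793] jaw -1.196 tilt [-0.001  0.    -1.   ] w 0.0647 F [ 0.  -0.6 -2.1] | shift cm [-5.500e-01 -5.358e+01 -4.000e-02] min rows 10.7  then turn rad -0.002 (after shift)
[[0.59653298 0.43023021 0.1       ]] [[0.60529471 0.42660852 0.1       ]]
```

Call:
{"method": "play_rows", "body": {
  "targets": [
    [0, -2, 0, 0],
    [0, -4, 0, 0],
    [0, -4.8, 0, 0],
    [-0.1, -4.8, 0, 0],
    [-0.1, -4.8, 0, 0]
  ]
}}

```text
t: 43.55
position: [0.5449, 0.0368, 0.0795]
eef_rot: [-0.0, 0.982, 0.186, -0.0]
ft_force: [0.4, -0.9, -2.0]
gripper_width: 0.0645
```

Call:
{"method": "play_rows", "body": {
  "targets": [
    [-0.1, -4.8, 0, 0],
    [-0.1, -4.8, 0, 0],
    [-0.1, -4.8, 0, 0],
    [0, -4.8, 0, 0],
    [0, -4.8, 0, 0]
  ]
}}

```text
t: 44.18
position: [0.4538, 0.2585, 0.0796]
eef_rot: [-0.0, 0.982, 0.187, -0.0]
ft_force: [1.0, 0.5, -2.1]
gripper_width: 0.0644
```

Call:
{"method": "play_rows", "body": {
  "targets": [
    [0, -4.2, 0, 0],
    [0, -3, 0, 0],
    [0, -1.6, 0, 0],
    [0, 0, 0, 0]
  ]
}}

```text
t: 44.68
position: [0.4226, 0.339, 0.0795]
eef_rot: [0.0, 0.982, 0.188, -0.0]
ft_force: [0.2, -0.3, -2.2]
gripper_width: 0.0646
```

```bash
python3 go.py .4215 .342 -.012 -1.194; python3 look.py a39 410 130 110 170 130
```

```text
t 44.67 pos [0.4226 0.339  0.0795] jaw -1.193 tilt [-0. -0. -1.] w 0.0646 F [ 0.2 -0.3 -2.2] | shift cm [ 0.01 -0.32  9.15] min rows 1.8  then turn rad 0.001 (after shift)
```

View pics/a39.png

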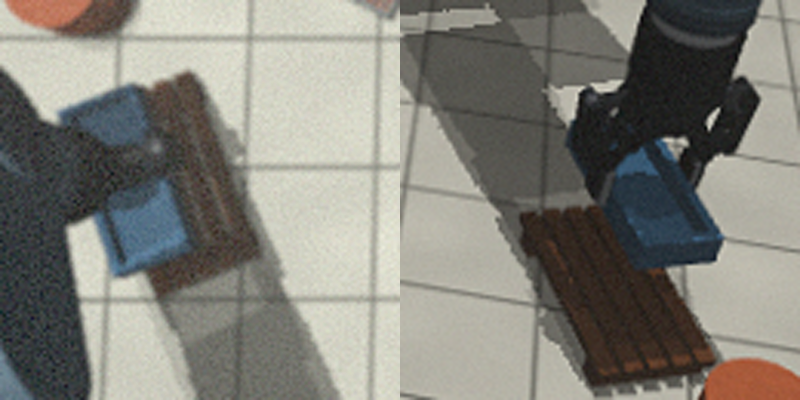

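Call:
{"method": "play_rows", "body": {
  "targets": [
    [0, -0.1, 2, 0],
    [0, -0.2, 2.5, 0],
    [0, 0, 2, 0],
    [0, 0, 1, 0],
    [0, 0, 0, 0]
  ]
}}

```text
t: 45.4
position: [0.4222, 0.3403, 0.004]
eef_rot: [0.0, 0.983, 0.186, -0.001]
ft_force: [-0.2, -0.0, -2.0]
gripper_width: 0.0645
```

```bash
python3 go.py .4215 .342 -.012 -1.194; python3 look.py a40 430 160 120 170 100; python3 - <<'E'
from fit import *
for c in ("top","scene"):
  for r in cams.outline_of(c,"tray_c")[:2]:
    p=r["pixels"].astype(np.float32); ys,xs=np.nonzero(p); print(c,r["conf"],xs.min(),xs.max(),ys.min(),ys.max(),len(xs))
    if abs(xs.mean()-(165 if c=="top" else 480))<30: print(fit([(c,p)],lift(M["tray"],.045),(.4215,.342,.377)))
E
```

```text
t 45.4 pos [0.4222 0.3403 0.004 ] jaw -1.196 tilt [-0.001 -0.001 -1.   ] w 0.0645 F [-0.2 -0.  -2. ] | shift cm [-0.   -0.18  1.6 ] min rows 0.3  then turn rad -0.002 (after shift)
top 0.81 141 181 201 259 955
[0.4225 0.3398 0.3615 0.6304]
scene 0.86 471 505 198 238 966
[0.4244 0.3465 0.2109 0.6554]
```

View pics/a40.png

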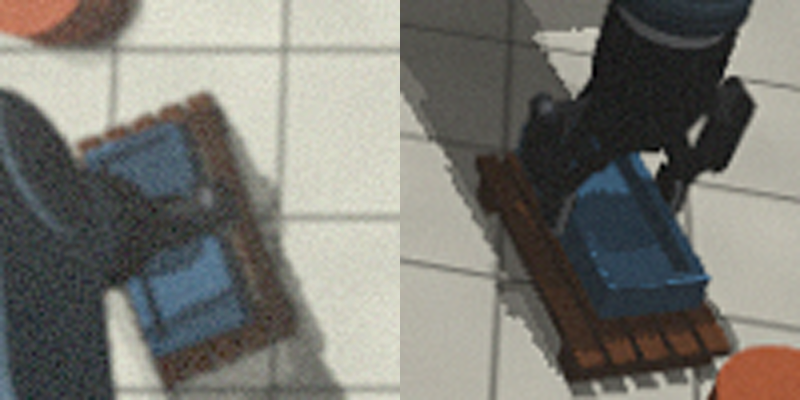

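Call:
{"method": "play_rows", "body": {
  "targets": [
    [0, -0.1, 0.6, 0],
    [0, 0, 0.4, 0],
    [0, 0, 0.2, 0],
    [0, 0, 0, 0]
  ]
}}

```text
t: 46.1
position: [0.4216, 0.3421, -0.0078]
eef_rot: [0.0, 0.982, 0.187, -0.0]
ft_force: [0.1, -0.9, -2.2]
gripper_width: 0.0644
```

Call:
{"method": "play_rows", "body": {
  "targets": [
    [0, 0, 0.1, 0],
    [0, 0, 0.1, 0],
    [0, 0, 0, 0]
  ]
}}

```text
t: 46.48
position: [0.4218, 0.3421, -0.0096]
eef_rot: [0.0, 0.982, 0.187, -0.0]
ft_force: [-0.5, 0.7, -1.8]
gripper_width: 0.0643
```

Call:
{"method": "play_rows", "body": {
  "targets": [
    [0, 0, 0.1, 0],
    [0, 0, 0, 0]
  ]
}}

```text
t: 46.72
position: [0.4219, 0.3421, -0.0106]
eef_rot: [0.0, 0.982, 0.187, -0.0]
ft_force: [0.2, 1.4, -2.5]
gripper_width: 0.0646
```

Call:
{"method": "play_rows", "body": {
  "targets": [
    [0, 0, 0.1, 0],
    [0, 0, 0, 0]
  ]
}}

```text
t: 46.98
position: [0.4218, 0.3421, -0.0116]
eef_rot: [0.0, 0.982, 0.187, -0.0]
ft_force: [-0.8, -0.8, -2.7]
gripper_width: 0.0645
```

Call:
{"method": "play_rows", "body": {
  "targets": [
    [0, 0, 0.1, 0],
    [0, 0, 0, 0]
  ]
}}

```text
t: 47.22
position: [0.4219, 0.3422, -0.0119]
eef_rot: [0.0, 0.982, 0.187, -0.0]
ft_force: [-2.7, -1.2, 5.3]
gripper_width: 0.0647
```

Call:
{"method": "play_rows", "body": {
  "targets": [
    [0, 0, 0.05, 0],
    [0, 0, 0, 0]
  ]
}}

```text
t: 47.48
position: [0.422, 0.3422, -0.0119]
eef_rot: [0.0, 0.982, 0.187, -0.0]
ft_force: [-4.6, -3.5, 9.8]
gripper_width: 0.0646
```

Contact; relax slightly and release.

Call:
{"method": "play_rows", "body": {
  "targets": [
    [0, 0, -0.1, 0],
    [0, 0, 0, 0]
  ]
}}

```text
t: 47.72
position: [0.4221, 0.3423, -0.0119]
eef_rot: [-0.0, 0.982, 0.187, 0.0]
ft_force: [-0.6, 0.1, 1.8]
gripper_width: 0.0641
```

Call:
{"method": "play_rows", "body": {
  "targets": [
    [0, 0, 0, 0],
    [0, 0, 0, 0],
    [0, 0, 0, 0],
    [0, 0, 0, 0]
  ],
  "fingers": -1
}}

```text
t: 48.22
position: [0.422, 0.3422, -0.012]
eef_rot: [0.0, 0.982, 0.187, 0.0]
ft_force: [0.6, 0.7, 0.3]
gripper_width: 0.0858
```

Call:
{"method": "play_rows", "body": {
  "targets": [
    [0, 0, -0.5, 0],
    [0, 0, -1.5, 0],
    [0, 0, -3, 0],
    [0, 0, -4, 0],
    [0, 0, -4, 0]
  ]
}}

```text
t: 48.85
position: [0.422, 0.3422, 0.1204]
eef_rot: [-0.0, 0.982, 0.187, 0.0]
ft_force: [0.3, 0.4, -0.4]
gripper_width: 0.0855
```

Call:
{"method": "play_rows", "body": {
  "targets": [
    [0, 0, -3, 0],
    [3, 0, 0, 0],
    [4, 0, 0, 0],
    [0, 0, 0, 0]
  ]
}}

```text
t: 49.35
position: [0.4891, 0.3683, 0.1491]
eef_rot: [-0.0, 0.982, 0.186, 0.001]
ft_force: [-0.5, -0.7, -0.0]
gripper_width: 0.0853
```

```bash
python3 - <<'E'
from fit import *
J=[("pot_c",lift(M["pot"],.024),(.449,.0297,0),False),("saucer_c",lift(M["saucer"],.01),(.3993,-.3332,0),False),("mesh_c",lift(M["mesh"],.024),(.6185,.1555,-.455),True),("tray_c",lift(M["tray"],.028),(.4215,.342,.377),True),("raketool_c",M["rake"],(.745,-.028,-.14),True),("jar_c",M["jar"],(.605,-.429,0),False)]
print(arm.get_obs()["position"])
for c in("top","scene"):
    im=cams.capture(c); cv2.imwrite(f"pics/d_{c}.png",im[:,:,::-1])
    for n,parts,p0,y in J:
        best=None
        for r in cams.outline_of(c,n)[:3]:
            p=r["pixels"].astype(np.float32); ys,xs=np.nonzero(p)
            if len(xs)<10 or np.linalg.norm(np.r_[xs.mean(),ys.mean()]-proj(c,[[p0[0],p0[1],.03]])[0])>25: continue
            print(c,n,round(r["conf"],2),len(xs),fit([(c,p)],parts,p0,y)); break
E
```

```text
[0.48911709 0.36829016 0.14906979]
top pot_c 0.76 204 [0.4491 0.0283 0.     0.8969]
top saucer_c 0.71 292 [ 0.3974 -0.3358  0.      0.9222]
top mesh_c 0.71 400 [ 0.6184  0.1546 -0.4613  0.9038]
top tray_c 0.96 1407 [0.4227 0.3421 0.3663 0.956 ]
top raketool_c 0.7 142 [ 0.7527 -0.0284 -0.1469  0.3768]
top jar_c 0.7 393 [ 0.6037 -0.4292  0.      0.8491]
scene pot_c 0.69 376 [0.4475 0.0285 0.     0.9289]
scene saucer_c 0.65 266 [ 0.3988 -0.3334  0.      0.9209]
scene mesh_c 0.57 515 [ 0.6205  0.1564 -0.4834  0.8856]
scene raketool_c 0.76 416 [ 0.7493 -0.028  -0.1575  0.5973]
scene jar_c 0.8 677 [ 0.6052 -0.4293  0.      0.8942]
```

View pics/d_scene.png

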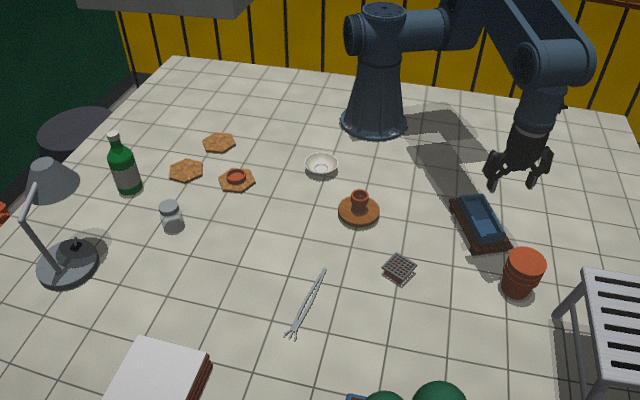

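View pics/d_top.png

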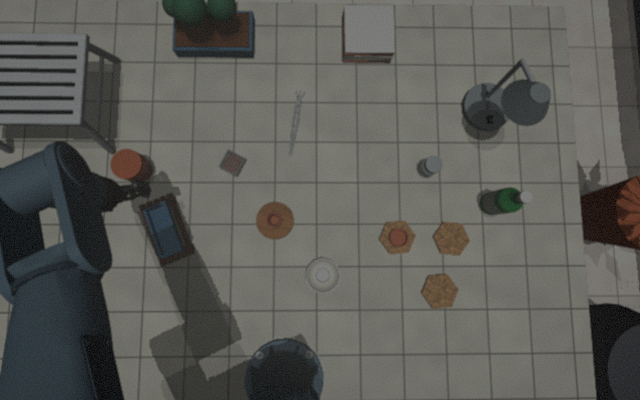

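All four pieces sit centred on their places (pot scene (359,205), saucer (236,177), mesh (399,268), tray (480,222)). The rake tool and jar have not moved, and the arm is clear. I'm handing in the job.

```bash
python3 -c "
from plant import arm
print(arm.finish_job())"
```

```text
the job is handed in; nothing more can be done
None
```

All four pieces are on their places and released, moved in the order you gave, and the job was handed in at about 50 s of the 125 s allowed. The pot went to the turntable, the saucer to the leftmost cork mat, the mesh to the tile pile and the tray to the slatted stand.

**Final checks:** fits to the last pictures put the pot, saucer, mesh and tray each within about 3 mm of their centres. The tray is within about 0.02 rad of the stand's direction. All four look upright, the jar and rake tool have not moved, and the arm is clear of everything.

**Checks that disagreed or were weaker:**
- **Finger height:** the pictures showed the finger ends about 3–4 cm above where the reported tool point and the description put them. I set every grasp height from the pictures, and every set-down from the force reading at contact.
- **Last check of the tray:** only the top camera gave a tray position in the final pictures; the scene camera's network did not pick it out. The tray was plainly on the stand in both pictures.
- **Rake tool:** its outline fit was poor, but its position agreed with the start to within about 1 cm.

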